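# Make up the seedling tower and start its logger

### The job

Stack every seedling tray there is on the white stand, in any order, each fully down with its notch over the key of the item below, and close the tower with the vented lid, seated the same way. Take the data logger out of its charging cradle and slide it fully home into the dock's sleeve, then, with the tower complete and the logger in, press the dock's button all the way down and let go. Leave the beaker and the bottle where they stand.

Things in the scene. Friction and masses are not known exactly. Their poses are not given: they have to be found in the camera images.
- tray0_center (a point): One of up to four identical aluminium seedling trays (None if absent). 84 long (own x), 56 wide (own y), 28 mm from foot to rim, 0.13 kg; this point is its centre, 14 mm above the foot. Plain outer sides, can be pinched across the width. Two lip bars inside the long sides rise 5 mm above the rim. Under it a hollow skirt, 10 mm deep, 3 mm walls.
- tray0_key (a point): Centre of that tray's key, an upright tab on the rim in the middle of its +x short end: black, 24 mm wide, 6 thick, 8 high; 39 mm from the tray's centre, 32 mm above the foot. At the foot of the same end the skirt has a notch, 27 mm wide, 10 mm high, which takes the key of the item below.
- tray1_center (a point): One of up to four identical aluminium seedling trays (None if absent). 84 long (own x), 56 wide (own y), 28 mm from foot to rim, 0.13 kg; this point is its centre, 14 mm above the foot. Plain outer sides, can be pinched across the width. Two lip bars inside the long sides rise 5 mm above the rim. Under it a hollow skirt, 10 mm deep, 3 mm walls.
- tray1_key (a point): Centre of that tray's key, an upright tab on the rim in the middle of its +x short end: black, 24 mm wide, 6 thick, 8 high; 39 mm from the tray's centre, 32 mm above the foot. At the foot of the same end the skirt has a notch, 27 mm wide, 10 mm high, which takes the key of the item below.
- tray2_center (a point): One of up to four identical aluminium seedling trays (None if absent). 84 long (own x), 56 wide (own y), 28 mm from foot to rim, 0.13 kg; this point is its centre, 14 mm above the foot. Plain outer sides, can be pinched across the width. Two lip bars inside the long sides rise 5 mm above the rim. Under it a hollow skirt, 10 mm deep, 3 mm walls.
- tray2_key (a point): Centre of that tray's key, an upright tab on the rim in the middle of its +x short end: black, 24 mm wide, 6 thick, 8 high; 39 mm from the tray's centre, 32 mm above the foot. At the foot of the same end the skirt has a notch, 27 mm wide, 10 mm high, which takes the key of the item below.
- tray3_center (a point): One of up to four identical aluminium seedling trays (None if absent). 84 long (own x), 56 wide (own y), 28 mm from foot to rim, 0.13 kg; this point is its centre, 14 mm above the foot. Plain outer sides, can be pinched across the width. Two lip bars inside the long sides rise 5 mm above the rim. Under it a hollow skirt, 10 mm deep, 3 mm walls.
- tray3_key (a point): Centre of that tray's key, an upright tab on the rim in the middle of its +x short end: black, 24 mm wide, 6 thick, 8 high; 39 mm from the tray's centre, 32 mm above the foot. At the foot of the same end the skirt has a notch, 27 mm wide, 10 mm high, which takes the key of the item below.
- lid_grip (a point): Vented aluminium lid, 84 (own x) by 56 mm, 0.12 kg, with the same skirt and +x notch as a tray, the notch open to above; black vent slots at the -x end, no key. Plate top 14 mm above its foot; on it a black grip bar along own x: 50 long, 12 wide (y), 28 mm high, from 14 to 42 mm above the foot. This point is the bar's centre, 28 mm above the foot.
- lid_notch (a point): Centre of the notch in the lid's +x short end, 39 mm from its centre, 5 mm above the foot.
- stand_top (a point): Fixed white stand: foot plate 130 by 100 by 8 mm with a platform 84 (own x) by 56 mm. This point: centre of the platform's top, 20 mm above the bench, where the first tray's foot rests. Same lip bars and key as a tray's rim. Each tray seated over it with the same heading (own x alike) adds 28 mm.
- stand_key (a point): Centre of the stand's key, 39 mm towards own +x from the platform's centre, 4 mm above the platform's top. Play of a seated item over the one below: 1.5 mm each way across, 2 mm lengthwise. Turned end for end it rides up on the key by 8 mm.
- logger_center (a point): Grey data logger, an upright slab 20 mm thick (own x), 50 mm wide (own y), 90 mm tall, 0.12 kg, the lowest 6 mm narrowed by 1.5 mm a side; this point is its centre, 45 mm above its foot. Alike front and back: either way round is right. It starts standing in the white charging cradle.
- cradle_floor (a point): Fixed white charging cradle; this point is the centre of its pocket's floor, 6 mm above the bench, where the logger's foot stands. Pocket 25 (own x) by 55 mm (own y), 22 mm deep, rim 28 mm above the bench.
- sleeve_floor (a point): Fixed grey dock, foot plate 90 (own x) by 170 mm (own y); this point is the centre of the floor of its upright sleeve, 8 mm above the bench. Sleeve open on top, inside 23 (own x) by 53 mm (own y), 44 mm deep, walls 5 mm, rim 52 mm above the bench. The logger's foot goes down to this floor, its 20 mm thickness along own x.
- start_top (a point): Centre of the top of the dock's round spring push button, 28 mm across, 90 mm from the sleeve towards the dock's -y, pressed straight down.
- start (a joint): Travel of the button, 0 at rest to 0.006 m fully down; about 5 N holds it fully down; it springs back.
- beaker: Bystander: clear glass beaker, 70 mm across, 90 mm tall, origin under its centre.
- flask: Bystander: white plastic bottle, 60 mm across, 150 mm tall, origin under its centre.
There are look-alikes about, which are no part of the job. Leave any blue or yellow look-alike of the part that bears sleeve_floor alone.

How it is judged:
By the outcome, as a careful person would: the job done as asked, in the order asked, and still so for the second after the job is handed in, with the robot touching nothing.
Of tray0, tray1, tray2, tray3 only 2 to 4 are there at a start; the rules pass over those that are not, and their reading is None.
At some moment in a run one of tray0, tray1, tray2, tray3, lid may be knocked a few centimetres aside while the robot is not near it.
It also fails if it takes over 210 s, if anything falls off the work surface, if the arm or the gripper's body presses on something with over 40 N, if the wrist force passes 120 N, or if a joint passes its speed limit or range.

### The arm

A 6-joint arm with a two-finger parallel gripper is mounted at the origin on the work surface. World frame = base frame: x ahead of the robot, y to its left, z up, the work surface at z = 0. Lengths are in m, angles in rad, forces in N, time in s.
With the tool pointing down it reaches from about 0.35 to 0.775 m from the base axis. Payload 5.5 kg.
Tool frame: the origin (TCP) lies midway between the tips of the shut fingers; the grasp point (between the pads) lies grip_point_offset behind it (grip_point_offset is the distance from the TCP to the grasp point, in m); z points along the fingers, y is the direction in which the jaws open and shut (so a half turn about z gives the same grasp; the last joint's range is limited). The gripper opens to 85 mm and grips with 20 to 120 N. Pads are 22 mm wide; open, the fingers measure 114 mm over their backs; the gripper's body (76 mm by 85 mm) begins 54 mm behind the grasp point. The pads swing forward as they close: fully open they stand 13 mm farther back than shut.
Start: joints at [-1.301, 0.313, 0.046, 1.304, 0, 1.431], TCP at [0.229, -0.527, 0.231] pointing down, gripper open.
Joint ranges: [-2.76, 2.76], [-0.86, 1.69], [-1.03, 1.26], [-2.2, 2.34], [-1.47, 1.5], [-3.14, 3.14]. Speed limits (rad/s): [2.57, 2.57, 3.14, 3.14, 3.14, 3.14].

### API

Orientations are given as a unit quaternion [w, x, y, z].
In Python, from workcell import * gives the robot as it stands.
- The arm moves only by the tool send_rows, never from a script. Its argument "series" is one flat list of numbers, 7 for each row, row after row: the shift along the tool's x, y, z in cm, then the turn, a rotation vector about the tool's x, y, z in degrees, then the opening, from 0 (shut) to 1 (fully open). A call has 1 to 10 rows; each row is the pose to reach, as a shift and turn from the pose commanded when the call began, along the tool's axes at that moment; what a row does not reach only later rows make up. A row lasts 1/12 s, in which the tool goes at most 41.7 mm and 7.16 degrees, less where a joint would pass 70% of its speed; a pose out of reach is approached as far as the arm can. A call with a gripper value outside its range is refused whole. The fingers move at their own pace and stop on an object; "newtons" is the grip in N (left out, the last holds). Time passes only in rows, so rows that repeat a pose let the fingers close. It gives the time, the measured TCP pose, the force and the opening at its end, in the units of the state.
- get_state(): the state, without advancing time (a new reading comes with each control period).
- read_camera(name): name is "scene" or "top"; returns the picture (420x560x3 uint8, blue, green, red); there is no depth.
- camera_info(name): a dict with "K" (3x3 intrinsics, pixels), "xyz" and "attitude" of the camera in the world. Camera axes: x right, y down, z forward; pixel columns grow to the right and rows downward; lengths in m; the calibration is good to about 2 mm. A picture is of the moment at which its call begins. camera_info takes no time and is no camera call.
- hand_in(): hands the job in, once; it reports no verdict.
Trained networks look in the newest picture that a camera, given by its name, has taken for a name from the list of things; names that differ only in an ending like _2 or _b are one class to them, and where a whole thing is asked for, a point or a joint stands for the part that bears it (a point fixed in the world has none). Each returns a list of dicts, best first, with "p" (0 to 1); they miss things now and then, are a little off and sometimes report something else, mostly with a low value. They report only what shows in the picture. A call takes as long as a camera call. They do not tell look-alikes from the thing itself.
- silhouettes(camera, label): "pixels" (420x560 bool, what is visible of it) and "box" ([left, top, width, height] in pixels, round what is visible of it).
The state is a dict: "clock": time; "joint_pos": joint angles; "qvel": joint speeds; "tau": joint torques, N m; "tcp_pos": TCP position; "orientation": TCP orientation; "wrist_force": force on the tool from outside, world axes, zero at the start; "ft_torque": the same for the moment, N m; "finger_gap": finger opening in m.
Only numpy, scipy, OpenCV 4.12 (cv2) and the standard library are available. Lean on these libraries where they do the work, as an engineer would, in place of code of your own. Each camera call takes 0.05 s, during which the arm holds its last target. There are 200 camera calls.

## Working session

There is one attempt and no reset: what is moved stays moved. The work goes in short steps, Python scripts to look and compute and a tool call to move; the robot and the scene stay as the last step left them, time stands still between calls to the robot, and variables do not carry over. Pictures are saved under pics/ and viewed, about 12 in all and at most 16, crops included, and the job is handed in when it is done.

Besides the shell and the picture viewer there is one more tool, called after ">>>" in YAML: its name, and indented under it one key for each argument. send_rows: Moves the arm, as the interface text tells. Its arguments: {"type":"object","properties":{"series":{"type":"array"},"newtons":{"type":"number"}},"required":["series"]}

```bash
ls; mkdir -p pics
python3 - <<'E'
from workcell import *
import cv2
print(get_state())
for n in ("scene","top"):
    cv2.imwrite(f"pics/{n}0.png",read_camera(n)); print(n,camera_info(n))
import workcell; print([x for x in dir(workcell) if x[0]!='_'])
for n in ("scene","top"):
  for l in ("tray0_center","lid_grip","stand_top","logger_center","cradle_floor","sleeve_floor","beaker","flask","start"):
    try: print(n,l,[(round(d['p'],2),d['box']) for d in silhouettes(n,l)])
    except Exception as e: print(n,l,e)
E
```

```text
pics
{'clock': 0.0, 'joint_pos': array([-1.30055862e+00,  3.14005437e-01,  4.49516677e-02,  1.30359041e+00,
        1.22070869e-05,  1.43122477e+00]), 'qvel': array([ 0.00059776,  0.00151488, -0.00154499, -0.00071617, -0.00138758,
        0.00070642]), 'tau': array([ 4.14237311e-04, -4.80628109e+01,  2.98531687e+01,  1.92878558e-02,
       -1.50087935e-04, -9.81591938e-06]), 'tcp_pos': array([ 0.22896922, -0.52687821,  0.23039484]), 'orientation': array([-9.22355259e-04,  9.79079977e-01,  2.03473697e-01, -5.42295987e-05]), 'wrist_force': array([ 0.36398967, -0.47926055,  0.17691078]), 'ft_torque': array([ 0.00864356, -0.06689398,  0.03285145]), 'finger_gap': 0.085435013502998}
scene {'K': array([[413.63474981,   0.        , 280.19330342],
       [  0.        , 413.63474981, 209.27557075],
       [  0.        ,   0.        ,   1.        ]]), 'xyz': array([1.26092006, 0.28889709, 1.00405578]), 'attitude': array([-0.18447287,  0.4824636 ,  0.80313408, -0.29694156])}
top {'K': array([[529.57962739,   0.        , 277.74199484],
       [  0.        , 529.57962739, 214.14058362],
       [  
[... 1145 characters left out ...]
, [191.2, 183.7, 27.8, 22.8]), (0.27, [161.5, 227.7, 34.6, 29.6]), (0.18, [205.8, 118.3, 23.7, 30.8])]
top stand_top [(0.75, [245.7, 165.9, 32.5, 41.1])]
top logger_center [(0.6, [325.2, 239.8, 21.7, 11.7])]
top cradle_floor [(0.67, [320.2, 237.5, 29.1, 21.3]), (0.18, [295.4, 120.8, 20.7, 30.4])]
top sleeve_floor [(0.9, [331.2, 138.6, 53.3, 28.6]), (0.8, [355.3, 275.6, 53.6, 23.3]), (0.7, [390.6, 196.1, 57.2, 42.6]), (0.63, [324.5, 194.5, 55.3, 27.2])]
top beaker [(0.63, [205.3, 120.5, 23.1, 28.1]), (0.31, [246.2, 165.1, 34.5, 44.1])]
top flask [(0.69, [296.8, 123.7, 16.4, 26.4])]
top start [(0.64, [396.1, 280.1, 4.5, 9.1]), (0.49, [370.8, 143.0, 9.8, 11.6]), (0.4, [364.1, 200.6, 7.7, 6.6])]
```

Run:
```python
import cv2
a=cv2.imread("pics/scene0.png")[110:330,120:430]; cv2.imwrite("pics/s1.png",cv2.resize(a,None,fx=2.58,fy=2.58,interpolation=cv2.INTER_CUBIC))
a=cv2.imread("pics/top0.png")[90:310,110:460]; cv2.imwrite("pics/t1.png",cv2.resize(a,None,fx=2.28,fy=2.28,interpolation=cv2.INTER_CUBIC))
```

```text
(no output)
```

View pics/s1.png

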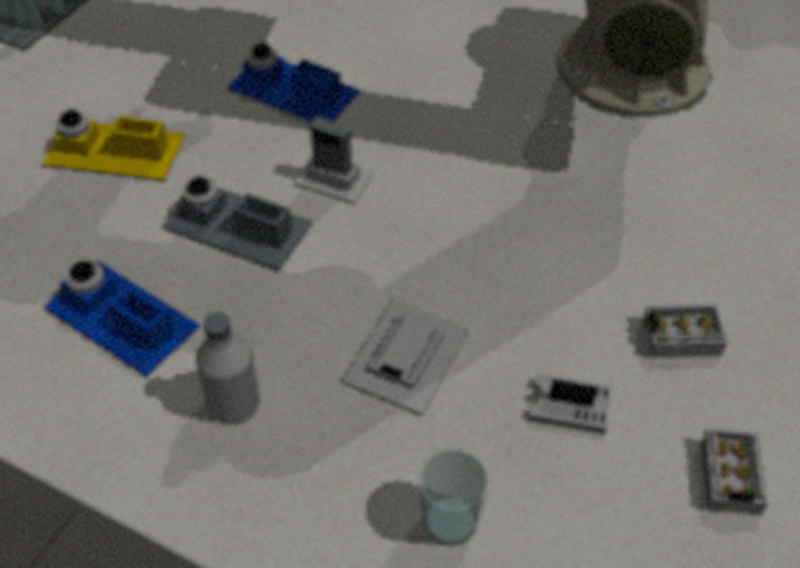

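View pics/t1.png

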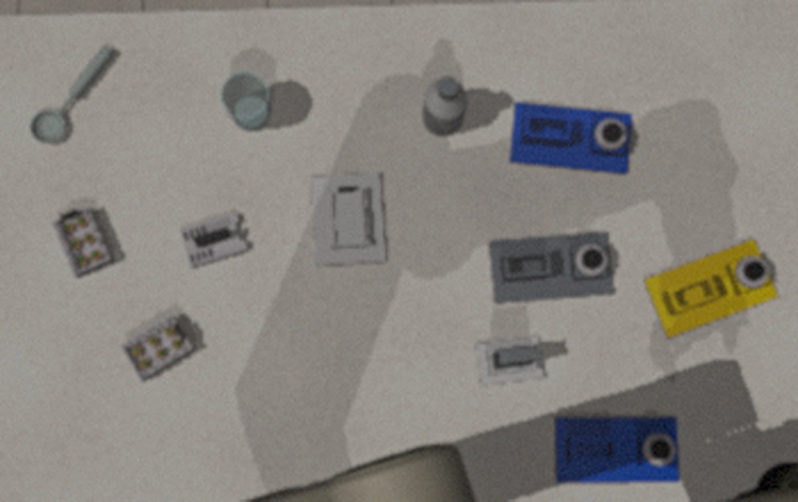

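The scene view shows the grey dock at about (212,195), with two blue look-alikes and one yellow. The cradle with the logger is at (250,168), the stand at (276,248), the lid at (340,267), and trays at (385,240) and (405,290). Next come close crops and model fits.

```bash
cat > vis.py <<'E'
import numpy as np, cv2
from scipy.spatial.transform import Rotation as R
from scipy.optimize import minimize
from workcell import *
def quat(q): return R.from_quat([q[1],q[2],q[3],q[0]])
CI={n:camera_info(n) for n in ("scene","top")}
def proj(n,P):
    c=CI[n]; p=quat(c['attitude']).inv().apply(np.atleast_2d(P)-c['xyz']); u=p@c['K'].T
    return u[:,:2]/u[:,2:]
def unproj(n,uv,z):
    c=CI[n]; uv=np.atleast_2d(uv)
    d=quat(c['attitude']).apply(np.c_[uv,np.ones(len(uv))]@np.linalg.inv(c['K']).T)
    return c['xyz']+d*((z-c['xyz'][2])/d[:,2])[:,None]
def box(cx,cy,lx,ly,z0,z1):
    return np.array([[cx+sx*lx/2,cy+sy*ly/2,z] for sx in(-1,1) for sy in(-1,1) for z in(z0,z1)])/1000
MOD={'tray':[box(0,0,84,56,0,28),box(39,0,6,24,28,36),box(0,23,80,4,28,33),box(0,-23,80,4,28,33)],
 'lid':[box(0,0,84,56,0,14),box(0,0,50,12,14,42)],
 'stand':[box(0,0,130,100,0,8),box(0,0,84,56,8,20),box(39,0,6,24,20,28)],
 'logger':[box(0,0,20,50,22,90)]}
def place(P,x,y,yaw,z): 
    c,s=np.cos(yaw),np.sin(yaw); return np.c_[x+c*P[:,0]-s*P[:,1],y+s*P[:,0]+c*P[:,1],P[:,2]+z]
def render(n,mod,pose,z=0.):
    m=np.zeros((420,560),np.uint8)
    for P in MOD[mod]:
        h=cv2.convexHull(proj(n,place(P,*pose,z)).astype(np.float32))
        cv2.fillConvexPoly(m,np.round(h*256).astype(np.int32),255,cv2.LINE_AA,8)
    return m/255.
def fit(masks,mod,pose0,z=0.):
    B={n:cv2.GaussianBlur(m.astype(np.float64),(0,0),1.2) for n,m in masks.items()}
    s=np.array([.01,.01,.1])
    f=lambda q:sum(((cv2.GaussianBlur(render(n,mod,q*s,z),(0,0),1.2)-B[n])**2).sum()/B[n].sum() for n in B)
    r=minimize(f,np.array(pose0)/s,method='Nelder-Mead',options=dict(initial_simplex=np.array(pose0)/s+np.vstack([np.zeros(3),np.eye(3)*[1,1,2]]),xatol=1e-3,fatol=1e-5))
    return r.x*s,r.fun
def avg(n,k=6): return np.mean([read_camera(n).astype(float) for _ in range(k)],0).astype(np.uint8)
def mask_near(n,label,uv,rad=15):
    for d in silhouettes(n,label):
        b=d['box']; c=np.array([b[0]+b[2]/2,b[1]+b[3]/2])
        if np.linalg.norm(c-uv)<rad: return d['pixels'],d['p']
    return None,0
def fitobj(label,mod,xy,z=0.,cams=("top","scene"),yaws=np.arange(0,np.pi,np.pi/4),fresh=False):
    ms={}
    for n in cams:
        if fresh: read_camera(n)
        m,p=mask_near(n,label,proj(n,[*xy,z+.02])[0])
        if m is not None: ms[n]=m
    out={}
    for key in [tuple(ms)]+([(k,) for k in ms] if len(ms)>1 else []):
        if key: out['+'.join(key)]=min((fit({k:ms[k] for k in key},mod,[*xy,y],z) for y in yaws),key=lambda t:t[1])
    return out
def show(o,t=''):
    for k,(q,f) in o.items(): print(t,k,np.round(q[:2]*1000,1),round(np.degrees(q[2]),1),round(f,3))
E
python3 - <<'E'
from vis import *
print(grip_point_offset)
st=avg("top",8); ss=avg("scene",8); cv2.imwrite("pics/ta.png",st); cv2.imwrite("pics/sa.png",ss)
def c(im,u,v,r=24): return cv2.resize(im[int(v)-r:int(v)+r,int(u)-r:int(u)+r],(266,266),interpolation=cv2.INTER_CUBIC)
pts=[]
for u,v in [(146,194),(179,242),(205,195)]: pts.append(unproj("top",(u,v),.02)[0])
print(np.round(pts,3))
stand=unproj("top",(262,187),.01)[0];dock=unproj("top",(352,208),.02)[0];log=unproj("top",(336,246),.05)[0]
print(np.round([stand,dock,log],3))
row1=[c(st,*proj("top",p)[0]) for p in pts]; row2=[c(ss,*proj("scene",p)[0]) for p in pts]
cv2.imwrite("pics/c1.png",np.vstack([np.hstack(row1),np.hstack(row2)]))
cv2.imwrite("pics/c2.png",np.vstack([np.hstack([c(im,*proj(n,p)[0],30) for p in (stand,dock,log)]) for n,im in(("top",st),("scene",ss))]))
show(fitobj("tray0_center","tray",pts[0][:2]),'A');show(fitobj("tray0_center","tray",pts[1][:2]),'B')
show(fitobj("lid_grip","lid",pts[2][:2]),'lid');show(fitobj("stand_top","stand",stand[:2]),'stand')
show(fitobj("logger_center","logger",log[:2],.006),'log')
E
```

```text
0.0187
[[0.602 0.327 0.02 ]
 [0.444 0.222 0.02 ]
 [0.593 0.138 0.02 ]]
[[ 0.616 -0.046  0.01 ]
 [ 0.537 -0.333  0.02 ]
 [ 0.414 -0.273  0.05 ]]
A top+scene [598.3 329.2] 21.3 0.113
A top [596.5 329. ] 202.5 0.051
A scene [601.6 329.7] 21.1 0.036
lid top+scene [596.9 147. ] 106.2 0.089
lid top [594.6 146.7] 107.7 0.044
lid scene [599.1 147.4] 105.8 0.024
stand top+scene [622.8 -45.3] 182.6 0.052
stand top [620.9 -46.9] 3.4 0.022
stand scene [625.7 -43.6] 182.7 0.017
log top+scene [ 412.9 -267.3] 5.2 0.157
log top [ 411.5 -267.8] 189.0 0.027
log scene [ 420.3 -262.7] -8.7 0.047
```

View pics/c1.png

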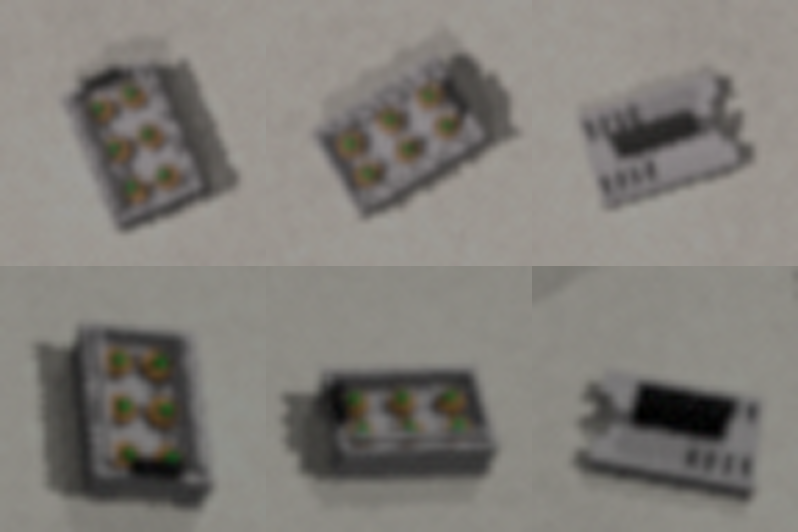

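View pics/c2.png

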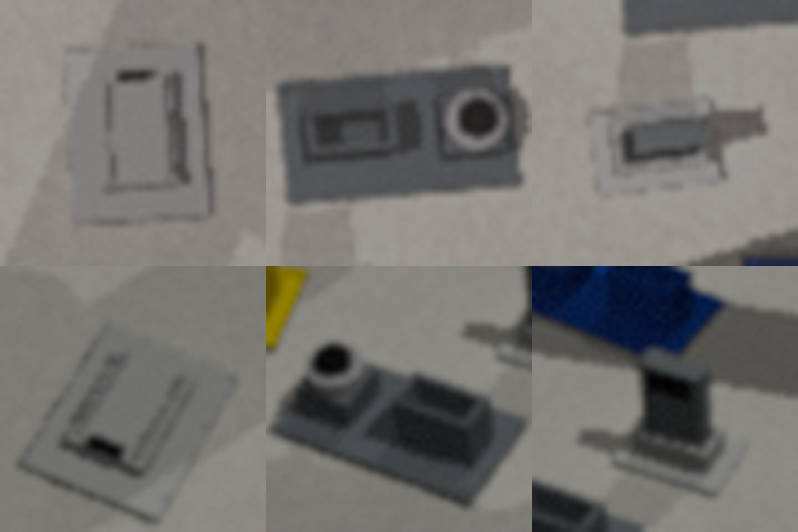

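The keys give the headings. Tray A's key points up (+x, yaw about 21°), tray B's points up and right (about -60°), the lid's notch is on the right (about -74°), and the stand's key points up (about 3°). The two cameras disagree by about 4 mm, so I'll refine with edges, including the dock and tray B.

```bash
cat >> vis.py <<'E'
def rect(cx,cy,lx,ly,z): return [np.array(a)/1000 for a in zip(*[iter([])])] or (np.array([[cx+a*lx/2,cy+b*ly/2,z] for a,b in((-1,-1),(1,-1),(1,1),(-1,1),(-1,-1))])/1000)
EDG={'tray':[rect(0,0,84,56,28),rect(39,0,6,24,36)],'lid':[rect(0,0,84,56,14),rect(0,0,50,12,42)],
'stand':[rect(0,0,130,100,8),rect(0,0,84,56,20),rect(39,0,6,24,28)],'logger':[rect(0,0,20,50,90)],
'dock':[rect(0,0,33,63,52),rect(0,0,23,53,52)],'cradle':[rect(0,0,25,55,28)]}
def gradmap(im):
    g=cv2.GaussianBlur(im,(0,0),.8).astype(float).sum(2)/3
    return cv2.Sobel(g,cv2.CV_64F,1,0)/8,cv2.Sobel(g,cv2.CV_64F,0,1)/8
def escore(G,n,mod,pose,z):
    s=0;k=0
    for P in EDG[mod]:
        p=proj(n,place(P,*pose,z)).astype(np.float32)
        for a,b in zip(p[:-1],p[1:]):
            L=np.linalg.norm(b-a); t=np.linspace(.05,.95,max(8,int(L*2)))[:,None]; q=(a+(b-a)*t).astype(np.float32)
            nx,ny=-(b-a)[1]/L,(b-a)[0]/L
            v=[cv2.remap(g,q[:,0].copy(),q[:,1].copy(),cv2.INTER_LINEAR).ravel() for g in G]
            s+=abs((v[0]*nx+v[1]*ny).mean())*L;k+=L
    return s/k
def efit(ims,mod,pose0,z=0.,tol=(.006,.006,.07)):
    Gs={n:gradmap(i) for n,i in ims.items()}; s=np.array([.003,.003,.03]); p0=np.array(pose0)
    f=lambda d:-sum(escore(G,n,mod,p0+d*s,z) for n,G in Gs.items())+.15*(np.maximum(0,abs(d*s)-tol)/s).sum()*5
    best=min((minimize(f,[a,b,c],method='Nelder-Mead',options=dict(xatol=.01,fatol=1e-3)) for a in(-1.2,0,1.2) for b in(-1.2,0,1.2) for c in(-1,1)),key=lambda r:r.fun)
    return p0+best.x*s,-best.fun
E
sed -i 's/^def rect.*/def rect(cx,cy,lx,ly,z): return np.array([[cx+a*lx\/2,cy+b*ly\/2,z] for a,b in((-1,-1),(1,-1),(1,1),(-1,1),(-1,-1))])\/1000/' vis.py
python3 - <<'E'
from vis import *
ims={"top":cv2.imread("pics/ta.png"),"scene":cv2.imread("pics/sa.png")}
r=np.radians
init=dict(A=('tray',[.5983,.3292,r(21.3)],0),B=('tray',[.442,.228,r(-60)],0),lid=('lid',[.597,.147,r(-73.8)],0),stand=('stand',[.6228,-.0453,r(3)],0),
 log=('logger',[.413,-.267,r(5.5)],.006),dock=('dock',[.535,-.312,r(4)],0))
from scipy.ndimage import label
# sleeve start from picture
print(unproj("top",(338.5,208.5),.052), unproj("scene",(219.5,195),.052))
x=unproj("top",(338.5,208.5),.052)[0]; init['dock'][1][:2]=list(x[:2])
res={}
for k,(m,p,z) in init.items():
    tol=(.012,.012,.12) if k in('B','dock','log') else (.006,.006,.07)
    for c in (("top",),("scene",),("top","scene")):
        q,s=efit({n:ims[n] for n in c},m,p,z,tol); print(k,c,np.round(q[:2]*1000,1),np.round(np.degrees(q[2]),1),round(s,2))
        res[k,len(c)*(c[0])]=q
        if len(c)==1:
            for P in EDG[m]: cv2.polylines(ims_ov.setdefault(c[0],cv2.resize(ims[c[0]],None,fx=4,fy=4,interpolation=cv2.INTER_CUBIC)) if 'ims_ov' in globals() else (globals().__setitem__('ims_ov',{}) or ims_ov.setdefault(c[0],cv2.resize(ims[c[0]],None,fx=4,fy=4,interpolation=cv2.INTER_CUBIC))),[np.round((proj(c[0],place(P,*q,z))*4+1.5)*16).astype(np.int32)],False,(0,0,255),1,cv2.LINE_AA,4)
rows=[]
for n in("top","scene"):
    row=[]
    for k in init:
        u,v=proj(n,[*res[k,n][:2],.03])[0]*4; row.append(ims_ov[n][int(v)-90:int(v)+90,int(u)-90:int(u)+90] if k!='stand' else cv2.resize(ims_ov[n][int(v)-110:int(v)+110,int(u)-110:int(u)+110],(180,180)))
    rows+=[np.hstack(row[:3]),np.hstack(row[3:])]
cv2.imwrite("pics/ov1.png",cv2.resize(np.vstack([np.hstack(rows[:2]),np.hstack(rows[2:])]),(800,267)))
cv2.imwrite("pics/ov1.png",cv2.resize(np.vstack([np.hstack([rows[0],]),rows[1],rows[2],rows[3]]),(450,600)))
E
```

```text
[[ 0.53220175 -0.28578266  0.052     ]] [[ 0.56431001 -0.28293019  0.052     ]]
A ('top',) [598.8 328.6] 23.0 12.21
A ('scene',) [604.4 329.9] 23.1 11.4
A ('top', 'scene') [603.1 329.8] 23.3 22.31
B ('top',) [438.  218.1] -59.9 10.93
B ('scene',) [452.1 223.8] -61.2 14.19
B ('top', 'scene') [453.5 225.5] -59.2 20.8
lid ('top',) [592.1 141. ] -74.6 12.84
lid ('scene',) [601.5 145.2] -75.2 15.92
lid ('top', 'scene') [601.7 143.9] -74.5 22.47
stand ('top',) [625.5 -52. ] 2.0 5.74
stand ('scene',) [622.8 -40.1] 1.4 4.89
stand ('top', 'scene') [624.5 -51.3] 2.7 9.41
log ('top',) [ 407.2 -261.9] 5.2 11.22
log ('scene',) [ 418.6 -266.6] 0.7 10.52
log ('top', 'scene') [ 415.2 -261.9] 7.6 18.27
dock ('top',) [ 534.6 -274.4] 3.2 5.31
dock ('scene',) [ 545.1 -289.5] 2.2 12.08
dock ('top', 'scene') [ 544.1 -288.6] 3.8 15.11
```

View pics/ov1.png

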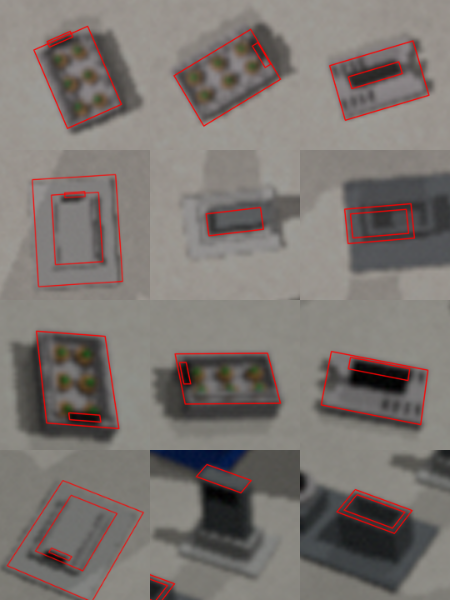

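Edge fits latch onto wrong lines, while the silhouette fits agree with a steady ~5 mm camera-to-camera bias. I'll repeat the silhouettes over fresh pictures and add a dock model.

```bash
cat >> vis.py <<'E'
MOD['dock']=[box(0,-45,90,170,0,8),box(0,0,33,63,8,52),box(0,-90,36,36,8,32)]
MOD['cradle']=[box(0,0,35,65,0,28)]
def multi(jobs,k=4,cams=("top","scene"),pr=True):
    """jobs: name->(label,mod,pose0,z); median of per-camera fits"""
    acc={}
    for n in cams:
        for _ in range(k):
            read_camera(n); cache={}
            for j,(lab,mod,p,z) in jobs.items():
                if lab not in cache: cache[lab]=silhouettes(n,lab)
                c=proj(n,[p[0],p[1],z+.02])[0]
                for d in cache[lab]:
                    b=d['box']
                    if np.hypot(b[0]+b[2]/2-c[0],b[1]+b[3]/2-c[1])<14:
                        q,f=fit({n:d['pixels']},mod,p,z); acc.setdefault((j,n),[]).append([*q,f]); break
    for (j,n),v in acc.items(): 
        m=np.median(v,0); acc[j,n]=m
        if pr: print(j,n,len(v),np.round(m[:2]*1000,1),round(np.degrees(m[2]),1),'f',round(m[3],3),'sd',np.round(np.std(v,0)[:2]*1000,1))
    return acc
E
python3 - <<'E'
from vis import *
r=np.radians
multi(dict(A=('tray0_center','tray',[.5983,.3292,r(21.3)],0),B=('tray0_center','tray',[.447,.226,r(-60)],0),lid=('lid_grip','lid',[.597,.147,r(-73.8)],0),stand=('stand_top','stand',[.6228,-.0453,r(3)],0),
 log=('logger_center','logger',[.413,-.267,r(5.5)],.006),dock=('sleeve_floor','dock',[.54,-.286,r(4)],0)),k=5)
E
```

```text
A top 5 [596.4 329.5] 22.6 f 0.041 sd [0.7 0.5]
lid top 5 [594.  146.2] -72.7 f 0.044 sd [0.4 0.8]
stand top 4 [620.9 -46.5] 2.7 f 0.019 sd [1.  0.5]
log top 5 [ 411.7 -268.1] 9.7 f 0.039 sd [0.2 0.6]
B top 1 [442.3 225.4] -58.5 f 0.095 sd [0. 0.]
dock top 1 [ 540.4 -287.8] 2.6 f 0.019 sd [0. 0.]
A scene 4 [601.2 330.8] 22.0 f 0.039 sd [0.7 1. ]
lid scene 5 [599.3 148.4] -74.5 f 0.049 sd [0.4 0.6]
stand scene 5 [625.9 -43.5] 2.7 f 0.024 sd [0.6 0.4]
log scene 3 [ 419.9 -263.2] -9.0 f 0.024 sd [1.  0.7]
dock scene 5 [ 545.2 -288.2] 1.5 f 0.036 sd [0.4 0.6]
```

```bash
cat > plan.py <<'E'
import numpy as np
from scipy.spatial.transform import Rotation as R
from workcell import get_state
def quat(q): return R.from_quat([q[1],q[2],q[3],q[0]])
def down(yaw): 
    c,s=np.cos(yaw),np.sin(yaw); return R.from_matrix(np.array([[c,s,0],[s,-c,0],[0,0,-1.]]))
class P:
    """chain of goals; prints shift(cm, tool axes of call start) and rotvec deg for each, next goal continuing from the previous"""
    def __init__(s): 
        st=get_state(); s.p=st['tcp_pos']; s.r=quat(st['orientation']); 
        print('t',round(st['clock'],2),'tcp',np.round(s.p*1000,1),'yaw',round(yaw(st),2),'gap',round(st['finger_gap']*1000,1),'F',np.round(st['wrist_force'],1))
    def go(s,x,y,z,yawdeg,reset=True):
        q=down(np.radians(yawdeg)); t=np.array([x,y,z])
        d=s.r.inv().apply(t-s.p)*100; w=np.degrees((s.r.inv()*q).as_rotvec()); n=max(np.linalg.norm(d)/4.17,np.linalg.norm(w)/7.16)
        print('shift',np.round(d,2),'turn',np.round(w,2),'rows',round(n,1))
        if reset: s.p,s.r=t,q
def yaw(st):
    x=quat(st['orientation']).apply([1,0,0]); return np.degrees(np.arctan2(x[1],x[0]))
E
python3 - <<'E'
from plan import *
p=P(); p.go(.35,-.24,.2,110); p.go(.599,.330,.12,202.3); p.go(.599,.330,0,202.3)
E
```

```text
t 5.3 tcp [ 229.1 -527.4  231.3] yaw 23.48 gap 85.3 F [ 0.8  1.  -0.6]
shift [ 22.54 -21.55   3.13] turn [  0.     0.   -86.52] rows 12.1
shift [45.05 42.89  8.  ] turn [  0.    0.  -92.3] rows 15.0
shift [ 0.  0. 12.] turn [0. 0. 0.] rows 2.9
```

>>> send_rows:
  series: [22.5,-21.5,0,0,0,-70,1,22.5,-21.5,0,0,0,-70,1,22.5,-21.5,0,0,0,-70,1,22.5,-21.5,0,0,0,-70,1,22.5,-21.5,0,0,0,-70,1,22.5,-21.5,0,0,0,-70,1,22.5,-21.5,0,0,0,-70,1,22.5,-21.5,0,0,0,-70,1,22.5,-21.5,0,0,0,-70,1,22.5,-21.5,0,0,0,-70,1]
  newtons: 30

```text
clock: 6.13
tcp_pos: [0.3503, -0.239, 0.2317]
orientation: [0.0, 0.682, 0.731, -0.0]
wrist_force: [-0.7, -0.1, -0.6]
finger_gap: 0.0855
```

Run:
```python
from plan import *
p=P(); p.go(.52,.10,.2,150); p.go(.599,.330,.14,202.3); p.go(.599,.330,0,202.3)
```

```text
t 6.13 tcp [ 350.3 -239.   231.7] yaw 94.02 gap 85.5 F [-0.7 -0.1 -0.6]
shift [32.64 19.3   3.15] turn [ 1.000e-02  5.000e-02 -5.598e+01] rows 9.1
shift [ 4.66 23.87  6.  ] turn [  0.    0.  -52.3] rows 7.3
shift [ 0.  0. 14.] turn [0. 0. 0.] rows 3.4
```

>>> send_rows:
  series: [32.6,19.3,3,0,0,-56,1,32.6,19.3,3,0,0,-56,1,32.6,19.3,3,0,0,-56,1,32.6,19.3,3,0,0,-56,1,32.6,19.3,3,0,0,-56,1,32.6,19.3,3,0,0,-56,1,32.6,19.3,3,0,0,-56,1,32.6,19.3,3,0,0,-56,1,32.6,19.3,3,0,0,-56,1,32.6,19.3,3,0,0,-56,1]

```text
clock: 6.97
tcp_pos: [0.5248, 0.1018, 0.2005]
orientation: [0.0, 0.26, 0.966, 0.001]
wrist_force: [-0.5, -0.3, 0.4]
finger_gap: 0.0853
```

>>> send_rows:
  series: [4.7,23.9,6,0,0,-52.3,1,4.7,23.9,6,0,0,-52.3,1,4.7,23.9,6,0,0,-52.3,1,4.7,23.9,6,0,0,-52.3,1,4.7,23.9,6,0,0,-52.3,1,4.7,23.9,6,0,0,-52.3,1,4.7,23.9,6,0,0,-52.3,1,4.7,23.9,6,0,0,-52.3,1,4.7,23.9,6,0,0,-52.3,1,4.7,23.9,6,0,0,-52.3,1]

```text
clock: 7.8
tcp_pos: [0.6035, 0.3262, 0.141]
orientation: [-0.0, -0.188, 0.982, -0.0]
wrist_force: [1.3, -0.6, -0.6]
finger_gap: 0.0853
```

Run:
```python
from vis import *
from plan import P
p=P(); p.go(.599,.330,0.0,202.3)
s=avg("scene",3); t=avg("top",3)
cv2.imwrite("pics/full1.png",np.hstack([s[100:400,60:460],t[80:380,60:460]]))
for n in("scene","top"): print(n,[(round(d['p'],2),np.round(d['box'])) for d in silhouettes(n,"tray0_center")])
```

```text
t 7.8 tcp [603.5 326.2 141. ] yaw -158.3 gap 85.3 F [ 1.3 -0.6 -0.6]
shift [ 0.26  0.52 14.1 ] turn [-0.01 -0.03 -0.6 ] rows 3.4
scene [(0.62, array([390., 276.,  27.,  33.]))]
top [(0.68, array([134., 182.,  26.,  29.]))]
```

View pics/full1.png

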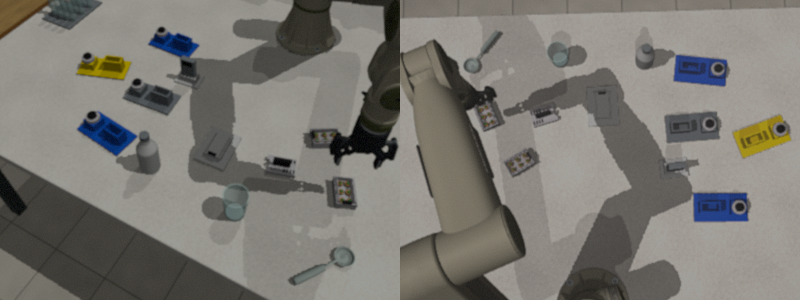

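Only two trays show anywhere: A, under the gripper, and B. Now descending on A.

>>> send_rows:
  series: [0.3,0.5,4,0,0,-0.6,1,0.3,0.5,8,0,0,-0.6,1,0.3,0.5,11,0,0,-0.6,1,0.3,0.5,13,0,0,-0.6,1,0.3,0.5,14,0,0,-0.6,1,0.3,0.5,14,0,0,-0.6,1,0.3,0.5,14,0,0,-0.6,0.5,0.3,0.5,14,0,0,-0.6,0.2,0.3,0.5,14,0,0,-0.6,0.2,0.3,0.5,14,0,0,-0.6,0.2]

```text
clock: 9.03
tcp_pos: [0.6007, 0.3305, 0.0038]
orientation: [0.002, -0.194, 0.981, 0.0]
wrist_force: [-0.6, 0.7, 4.0]
finger_gap: 0.0556
```

>>> send_rows:
  series: [0,0,0,0,0,0,0.2,0,0,0,0,0,0,0.2,0,0,0,0,0,0,0.2,0,0,0,0,0,0,0.2]

```text
clock: 9.37
tcp_pos: [0.6007, 0.3305, 0.0038]
orientation: [0.002, -0.194, 0.981, 0.0]
wrist_force: [0.3, -0.5, 6.8]
finger_gap: 0.0555
```

Run:
```python
from vis import *
from plan import P
p=P()
r=np.radians
multi(dict(A=('tray0_center','tray',[.5983,.3292,r(21.3)],0)),k=3)
```

```text
t 9.37 tcp [600.7 330.5   3.8] yaw -157.62 gap 55.5 F [ 0.3 -0.5  6.8]
A top 3 [574.4 321.6] 55.6 f 1.045 sd [2.2 1.9]
A scene 3 [607.6 340.3] -2.0 f 0.451 sd [0.6 0.5]
```

Run:
```python
from plan import *
p=P(); p.go(.6007,.3305,.12,202.4);p.go(.6253,-.0449,.12,182.7); p.go(.6253,-.0449,.04,182.7)
```

```text
t 9.97 tcp [600.7 330.5   3.9] yaw -157.62 gap 55.1 F [-0.1 -0.4  5.9]
shift [ -0.05  -0.   -11.61] turn [-0.01  0.26 -0.02] rows 2.8
shift [ 12.03 -35.64   0.  ] turn [ 0.   0.  19.7] rows 9.0
shift [0. 0. 8.] turn [0. 0. 0.] rows 1.9
```

>>> send_rows:
  series: [0,0,-1,0,0,0,0.2,0,0,-4,0,0,0,0.2,0,0,-8,0,0,0,0.2,0,0,-11,0,0,0,0.2,0,0,-12,0,0,0,0.2]

```text
clock: 10.38
tcp_pos: [0.6014, 0.3308, 0.1279]
orientation: [0.004, -0.194, 0.981, 0.001]
wrist_force: [1.7, 0.6, 0.1]
finger_gap: 0.0553
```

>>> send_rows:
  series: [1.2,-3.6,0,0,0,2,0.2,2.4,-7.2,0,0,0,4,0.2,3.6,-10.7,0,0,0,6,0.2,4.8,-14.2,0,0,0,8,0.2,6,-17.8,0,0,0,10,0.2,7.2,-21.4,0,0,0,12,0.2,8.4,-24.9,0,0,0,14,0.2,9.6,-28.5,0,0,0,16,0.2,10.8,-32,0,0,0,18,0.2,12,-35.6,0,0,0,19.7,0.2]

```text
clock: 11.22
tcp_pos: [0.6227, -0.0467, 0.1209]
orientation: [-0.001, -0.023, 1.0, 0.0]
wrist_force: [1.3, 0.0, -1.9]
finger_gap: 0.0555
```

>>> send_rows:
  series: [0,0,0,0,0,0,0.2,0,0,0,0,0,0,0.2]

```text
clock: 11.38
tcp_pos: [0.6231, -0.0475, 0.1207]
orientation: [-0.0, -0.021, 1.0, 0.0]
wrist_force: [-0.7, 1.1, -1.3]
finger_gap: 0.0554
```

Run:
```python
from vis import *
from plan import P
p=P(); p.go(.6253,-.0449,.045,182.7)
s=avg("scene",4); t=avg("top",4)
def c(n,im,P,r): u,v=proj(n,P)[0]; return cv2.resize(im[int(v)-r:int(v)+r,int(u)-r:int(u)+r],(400,400),interpolation=cv2.INTER_CUBIC)
cv2.imwrite("pics/p1.png",np.hstack([c("scene",s,[.623,-.045,.08],40),c("top",t,[.623,-.045,.08],40)]))
```

```text
t 11.38 tcp [623.1 -47.5 120.7] yaw -177.56 gap 55.4 F [-0.7  1.1 -1.3]
shift [-0.24  0.25  7.57] turn [ 0.01 -0.05 -0.26] rows 1.8
```

View pics/p1.png

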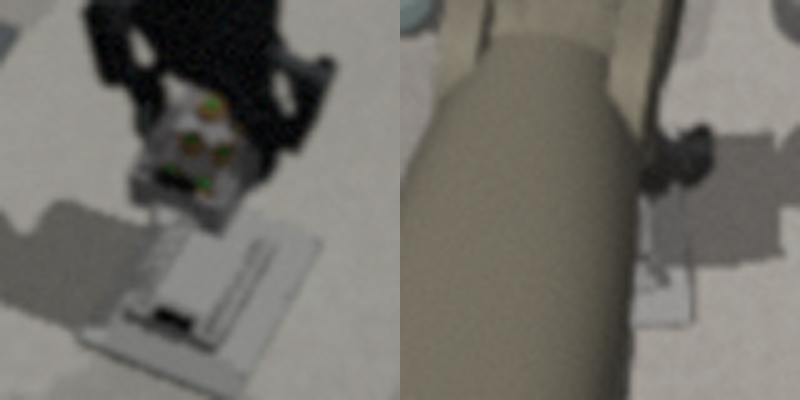

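Tray A is held level, with its key at the same end as the stand's. Lowering.

>>> send_rows:
  series: [-0.2,0.3,3,0,0,-0.3,0.2,-0.2,0.3,6,0,0,-0.3,0.2,-0.2,0.3,7.5,0,0,-0.3,0.2,-0.2,0.3,7.5,0,0,-0.3,0.2]

```text
clock: 12.12
tcp_pos: [0.6221, -0.0406, 0.0421]
orientation: [-0.004, -0.027, 1.0, 0.001]
wrist_force: [-0.8, -0.1, -2.6]
finger_gap: 0.0549
```

>>> send_rows:
  series: [0,0,0.4,0,0,0,0.2,0,0,0.8,0,0,0,0.2,0,0,1.2,0,0,0,0.2,0,0,1.4,0,0,0,0.2,0,0,1.6,0,0,0,0.2,0,0,1.6,0,0,0,0.2]

```text
clock: 12.62
tcp_pos: [0.6261, -0.0421, 0.0312]
orientation: [0.001, -0.026, 1.0, -0.0]
wrist_force: [-0.5, -0.6, 1.9]
finger_gap: 0.0554
```

Run:
```python
from plan import *
p=P(); p.go(.6253,-.0449,.0238,182.7)
```

```text
t 12.62 tcp [626.1 -42.1  31.2] yaw -177.02 gap 55.4 F [-0.5 -0.6  1.9]
shift [ 0.09 -0.27  0.74] turn [-0.03  0.1   0.28] rows 0.2
```

>>> send_rows:
  series: [0,-0.1,-0.5,0,0,0,0.2,0.1,-0.3,-0.5,0,0,0.3,0.2,0.1,-0.3,-0.5,0,0,0.3,0.2,0.1,-0.3,-0.5,0,0,0.3,0.2,0.1,-0.3,-0.5,0,0,0.3,0.2,0.1,-0.3,-0.5,0,0,0.3,0.2]

```text
clock: 13.12
tcp_pos: [0.6243, -0.045, 0.0351]
orientation: [-0.0, -0.023, 1.0, 0.0]
wrist_force: [0.0, -0.3, -1.4]
finger_gap: 0.0554
```

Run:
```python
from vis import *
from plan import P
p=P(); p.go(.6253,-.0449,.0238,182.7,0)
s=avg("scene",4);p=P(); p.go(.6253,-.0449,.0238,182.7)
def c(n,im,P,r): u,v=proj(n,P)[0]; return cv2.resize(im[int(v)-r:int(v)+r,int(u)-r:int(u)+r],(500,500),interpolation=cv2.INTER_CUBIC)
cv2.imwrite("pics/p2.png",c("scene",s,[.643,-.045,.04],32))
```

```text
t 13.12 tcp [624.3 -45.   35.1] yaw -177.33 gap 55.4 F [ 0.  -0.3 -1.4]
shift [-0.1   0.01  1.13] turn [ 0.   -0.02 -0.03] rows 0.3
t 13.32 tcp [624.4 -45.   35.2] yaw -177.32 gap 55.3 F [-0.1  0.  -1.4]
shift [-0.09  0.    1.14] turn [-0.   -0.01 -0.02] rows 0.3
```

View pics/p2.png

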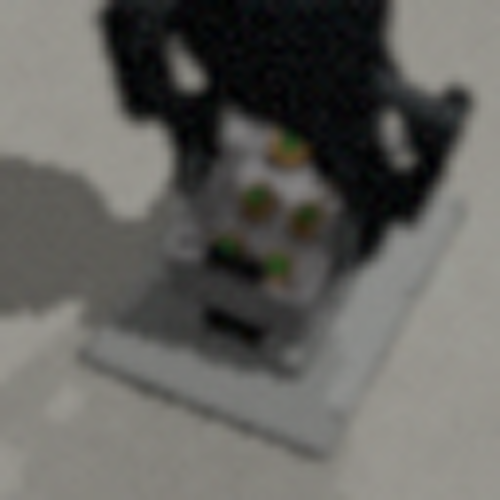

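Aligned by eye, so lowering in small steps.

>>> send_rows:
  series: [-0.1,0,0.3,0,0,0,0.2,-0.1,0,0.5,0,0,0,0.2,-0.1,0,0.7,0,0,0,0.2,-0.1,0,0.9,0,0,0,0.2,-0.1,0,1.1,0,0,0,0.2,-0.1,0,1.2,0,0,0,0.2,-0.1,0,1.2,0,0,0,0.2,-0.1,0,1.2,0,0,0,0.2,-0.1,0,1.2,0,0,0,0.2]

```text
clock: 14.07
tcp_pos: [0.6254, -0.045, 0.0238]
orientation: [0.0, -0.023, 1.0, -0.0]
wrist_force: [-2.9, -0.0, 4.6]
finger_gap: 0.0555
```

Seated at the expected height (23.8 mm). Releasing, lifting and measuring B.

>>> send_rows:
  series: [0,0,0,0,0,0,0.5,0,0,0,0,0,0,1,0,0,0,0,0,0,1,0,0,0,0,0,0,1,0,0,-1,0,0,0,1,0,0,-3,0,0,0,1,0,0,-6,0,0,0,1,0,0,-10,0,0,0,1,0,0,-14,0,0,0,1,0,0,-17,0,0,0,1]

```text
clock: 14.9
tcp_pos: [0.6262, -0.0451, 0.1975]
orientation: [0.002, -0.023, 1.0, -0.0]
wrist_force: [0.9, -0.6, 0.6]
finger_gap: 0.0855
```

Run:
```python
from vis import *
from plan import P
r=np.radians
p=P()
a=multi(dict(B=('tray0_center','tray',[.447,.226,r(-60)],0),S=('tray0_center','tray',[.624,-.045,r(2.7)],.02),lid=('lid_grip','lid',[.597,.147,r(-73.8)],0)),k=6)
p=P(); p.go(.447,.226,.16,120)
for n in("scene","top"): print(n,[(round(d['p'],2),np.round(d['box'])) for d in silhouettes(n,"tray0_center")])
st=avg("top",4); ss=avg("scene",4)
def c(n,im,P,r): u,v=proj(n,P)[0]; return cv2.resize(im[int(v)-r:int(v)+r,int(u)-r:int(u)+r],(400,400),interpolation=cv2.INTER_CUBIC)
cv2.imwrite("pics/p3.png",np.hstack([c("scene",ss,[.445,.226,.02],26),c("top",st,[.445,.226,.02],26)]))
```

```text
t 14.9 tcp [626.2 -45.1 197.5] yaw -177.32 gap 85.5 F [ 0.9 -0.6  0.6]
S top 5 [613.8 -63.1] 2.8 f 6.699 sd [5.2 3.1]
lid top 6 [596.  149.9] -65.6 f 0.191 sd [1.5 0.7]
S scene 6 [625.4 -42.9] 4.1 f 0.051 sd [0.7 0.5]
lid scene 5 [600.  148.9] -74.4 f 0.037 sd [0.7 0.3]
t 16.7 tcp [625.5 -45.  193.3] yaw -177.32 gap 85.1 F [-0.8  0.5  0. ]
shift [16.57 27.9   3.33] turn [-0.000e+00  1.000e-02  6.268e+01] rows 8.8
scene [(0.59, array([266., 227.,  27.,  32.]))]
top [(0.42, array([265., 179.,   8.,  18.]))]
```

View pics/p3.png

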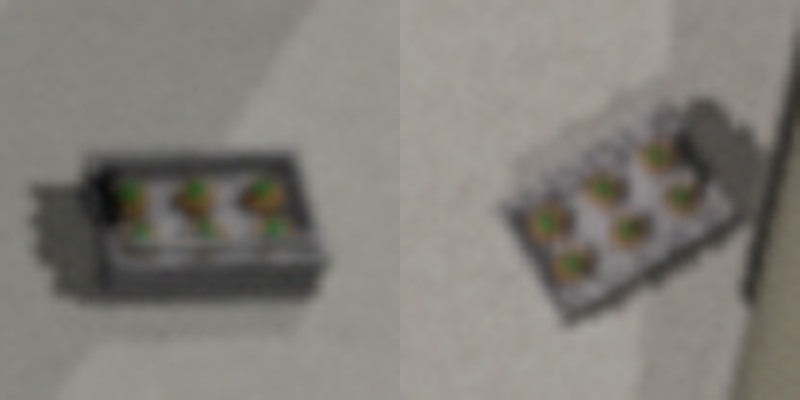

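The views show B untouched, with its key at the left in the scene view and upper right in the top view. The network misses it, so I'll use the rim corners I read off: scene crop (88,155) (297,152) (325,255) (105,250), top crop (103,207) (165,310) (345,205) (283,100).

Run:
```python
from vis import *
for n,cs in (("scene",[(88,155),(297,152),(325,255),(105,250)]),("top",[(103,207),(283,100),(345,205),(165,310)])):
    u,v=proj(n,[.445,.226,.02])[0]; b=np.array([int(u)-26,int(v)-26])
    w=unproj(n,b+(np.array(cs)+.5)/7.692-.5,.028)[:,:2]*1000
    e=(w[1]-w[0]+w[2]-w[3])/2; f=(w[3]-w[0]+w[2]-w[1])/2
    print(n,np.round(w,1).tolist(),'c',np.round(w.mean(0),1),'L',np.linalg.norm(e),np.degrees(np.arctan2(e[1],e[0])),np.linalg.norm(f))
```

```text
scene [[448.4, 176.8], [408.1, 248.6], [451.7, 273.2], [489.2, 198.2]] c [449.4 224.2] L 83.07144705408984 117.92972172041496 48.05687071205762
top [[445.9, 267.8], [488.1, 193.7], [443.9, 168.4], [402.8, 242.3]] c [445.2 218.1] L 84.91524949117004 -60.63927745426112 50.44922203152899
```

Run:
```python
from plan import *
p=P(); p.go(.4473,.2215,.12,119); p.go(.4473,.2215,.005,119)
```

```text
t 17.2 tcp [625.5 -45.  193.3] yaw -177.32 gap 85.5 F [ 0.5  0.  -0. ]
shift [16.56 27.45  7.33] turn [-0.000e+00  1.000e-02  6.368e+01] rows 8.9
shift [ 0.   0.  11.5] turn [0. 0. 0.] rows 2.8
```

>>> send_rows:
  series: [16.6,27.4,7.3,0,0,63.7,1,16.6,27.4,7.3,0,0,63.7,1,16.6,27.4,7.3,0,0,63.7,1,16.6,27.4,7.3,0,0,63.7,1,16.6,27.4,7.3,0,0,63.7,1,16.6,27.4,7.3,0,0,63.7,1,16.6,27.4,7.3,0,0,63.7,1,16.6,27.4,7.3,0,0,63.7,1,16.6,27.4,7.3,0,0,63.7,1,16.6,27.4,7.3,0,0,63.7,1]

```text
clock: 18.03
tcp_pos: [0.4445, 0.2227, 0.1197]
orientation: [-0.001, 0.507, 0.862, -0.001]
wrist_force: [0.2, -0.1, -0.4]
finger_gap: 0.0852
```

>>> send_rows:
  series: [0,0,0,0,0,0,1,0,0,0,0,0,0,1,0,0,3,0,0,0,1,0,0,6,0,0,0,1,0,0,8,0,0,0,1,0,0,8,0,0,0,1]

```text
clock: 18.53
tcp_pos: [0.4451, 0.2188, 0.0368]
orientation: [-0.002, 0.508, 0.861, -0.002]
wrist_force: [-1.1, 0.4, 0.1]
finger_gap: 0.0852
```

Run:
```python
from vis import *
from plan import P
p=P();ss=avg("scene",4);p=P();p.go(.4473,.2215,.005,119)
def c(n,im,P,r): u,v=proj(n,P)[0]; return cv2.resize(im[int(v)-r:int(v)+r,int(u)-r:int(u)+r],(400,400),interpolation=cv2.INTER_CUBIC)
cv2.imwrite("pics/p4.png",c("scene",ss,[.445,.226,.02],32))
```

```text
t 18.53 tcp [445.1 218.8  36.8] yaw 118.95 gap 85.2 F [-1.1  0.4  0.1]
t 18.73 tcp [448.7 220.7  41.8] yaw 118.95 gap 85.5 F [-0.5  0.1 -0.4]
shift [ 0.14 -0.1   3.68] turn [ 0.14  0.04 -0.05] rows 0.9
```

View pics/p4.png

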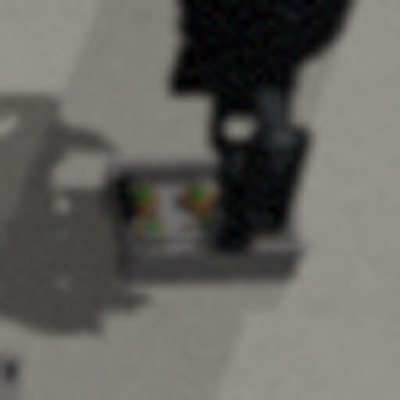

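Run:
```python
from vis import *
u,v=proj("scene",[.445,.226,.02])[0]; b=np.array([int(u)-32,int(v)-32])
def q(P): return np.round((proj("scene",P)[0]-b+.5)*6.25-.5)
T=np.array([.4487,.2207,.0418]); j=np.array([np.cos(np.radians(29)),np.sin(np.radians(29)),0])
for s in (1,-1): print(s,q(T+[0,0,.013]+s*j*.0425),q(T+[0,0,.04]+s*j*.0505))
for x,y in((.4473,.2212),(.447,.226)):
  print([q(P).tolist() for P in place(rect(0,0,84,56,28),x,y,np.radians(-61),0)[:4]])
```

```text
1 [225. 236.] [241. 215.]
-1 [191.  93.] [199.  44.]
[[274.0, 150.0], [101.0, 151.0], [120.0, 245.0], [298.0, 243.0]]
[[284.0, 153.0], [111.0, 155.0], [130.0, 248.0], [308.0, 246.0]]
```

Projected finger and rim positions agree with the picture (front rim corners near (122,250) and (300,243)). Gripping B.

>>> send_rows:
  series: [0.1,-0.1,1.5,0,0,0,1,0.1,-0.1,3,0,0,0,1,0.1,-0.1,3.7,0,0,0,1,0.1,-0.1,3.7,0,0,0,1,0.1,-0.1,3.7,0,0,0,0.5,0.1,-0.1,3.7,0,0,0,0.2,0.1,-0.1,3.7,0,0,0,0.2,0.1,-0.1,3.7,0,0,0,0.2,0.1,-0.1,3.7,0,0,0,0.2,0.1,-0.1,3.7,0,0,0,0.2]

```text
clock: 19.57
tcp_pos: [0.4466, 0.2216, 0.0047]
orientation: [0.001, 0.508, 0.862, 0.001]
wrist_force: [-1.0, -0.7, 5.5]
finger_gap: 0.0554
```

>>> send_rows:
  series: [0,0,0,0,0,0,0.2,0,0,0,0,0,0,0.2,0,0,0,0,0,0,0.2,0,0,0,0,0,0,0.2]

```text
clock: 19.9
tcp_pos: [0.4466, 0.2217, 0.0047]
orientation: [0.001, 0.508, 0.862, 0.001]
wrist_force: [-0.6, -0.3, 5.5]
finger_gap: 0.0557
```

Run:
```python
from plan import *
p=P();p.go(.4475,.2215,.16,119);p.go(.53,.10,.16,150);p.go(.625,-.0449,.16,182.7)
```

```text
t 19.9 tcp [446.6 221.7   4.7] yaw 119.0 gap 55.7 F [-0.6 -0.3  5.5]
shift [ -0.07   0.11 -15.53] turn [ 0.13  0.04 -0.  ] rows 3.7
shift [-14.63   1.33   0.  ] turn [  0.   0. -31.] rows 4.3
shift [-15.47  -7.8    0.  ] turn [  0.    0.  -32.7] rows 4.6
```

>>> send_rows:
  series: [0,0,-1,0,0,0,0.2,0,0,-4,0,0,0,0.2,0,0,-8,0,0,0,0.2,0,0,-12,0,0,0,0.2,0,0,-15,0,0,0,0.2,0,0,-15.5,0,0,0,0.2]

```text
clock: 20.4
tcp_pos: [0.4487, 0.2224, 0.1652]
orientation: [0.003, 0.508, 0.862, 0.004]
wrist_force: [0.7, 0.5, -1.0]
finger_gap: 0.055
```

>>> send_rows:
  series: [-3,0.3,0,0,0,-6.2,0.2,-6,0.6,0,0,0,-12.4,0.2,-9,0.9,0,0,0,-18.6,0.2,-12,1.1,0,0,0,-25,0.2,-14.6,1.3,0,0,0,-31,0.2]

```text
clock: 20.82
tcp_pos: [0.528, 0.0984, 0.1582]
orientation: [-0.0, 0.256, 0.967, -0.0]
wrist_force: [-0.9, -0.0, -2.4]
finger_gap: 0.0554
```

>>> send_rows:
  series: [-3,-1.5,0,0,0,-6.5,0.2,-6,-3,0,0,0,-13,0.2,-9,-4.5,0,0,0,-19.5,0.2,-12,-6,0,0,0,-26,0.2,-15.5,-7.8,0,0,0,-32.7,0.2,-15.5,-7.8,0,0,0,-32.7,0.2,-15.5,-7.8,0,0,0,-32.7,0.2,-15.5,-7.8,0,0,0,-32.7,0.2,-15.5,-7.8,0,0,0,-32.7,0.2]

```text
clock: 21.57
tcp_pos: [0.6218, -0.0441, 0.158]
orientation: [-0.001, -0.023, 1.0, 0.0]
wrist_force: [-0.4, -0.8, -1.7]
finger_gap: 0.0554
```

Run:
```python
from plan import *
p=P();p.go(.6245,-.0449,.07,182.7)
```

```text
t 21.57 tcp [621.8 -44.1 158. ] yaw -177.31 gap 55.4 F [-0.4 -0.8 -1.7]
shift [-0.28 -0.09  8.8 ] turn [ 0.03 -0.08 -0.01] rows 2.1
```

>>> send_rows:
  series: [-0.3,-0.1,3,0,0,0,0.2,-0.3,-0.1,6,0,0,0,0.2,-0.3,-0.1,8.6,0,0,0,0.2,-0.3,-0.1,8.6,0,0,0,0.2,-0.3,-0.1,8.6,0,0,0,0.2,-0.3,-0.1,8.6,0,0,0,0.2,-0.3,-0.1,8.6,0,0,0,0.2]

```text
clock: 22.15
tcp_pos: [0.6273, -0.0458, 0.0748]
orientation: [0.002, -0.024, 1.0, -0.0]
wrist_force: [-0.6, -0.9, -1.5]
finger_gap: 0.0554
```

Run:
```python
from vis import *
from plan import P
s=avg("scene",6);p=P(); p.go(.6245,-.0449,.0527,182.7)
n="scene";u,v=proj(n,[.643,-.045,.06])[0]; r=25;b=np.array([int(u)-r,int(v)-r])
im=cv2.resize(s[b[1]:b[1]+2*r,b[0]:b[0]+2*r],(600,600),interpolation=cv2.INTER_CUBIC)
T=p.p
for zf,(x,y) in((T[2]-.0045,T[:2]),(.02,(.6245,-.0449))):
  for P_ in (rect(0,0,84,56,28),rect(39,0,6,24,36)):
    pts=(proj(n,place(P_,x+.002,y+.0015,np.radians(2.7),zf))-b+.5)*12-.5
    cv2.polylines(im,[np.round(pts).astype(np.int32)],False,(0,0,255),1,cv2.LINE_AA)
cv2.imwrite("pics/p5.png",im)
```

```text
t 22.45 tcp [626.3 -46.2  73.1] yaw -177.33 gap 55.5 F [-0.7 -0.1 -1.3]
shift [0.18 0.14 2.04] turn [-0.02  0.07 -0.03] rows 0.5
```

View pics/p5.png

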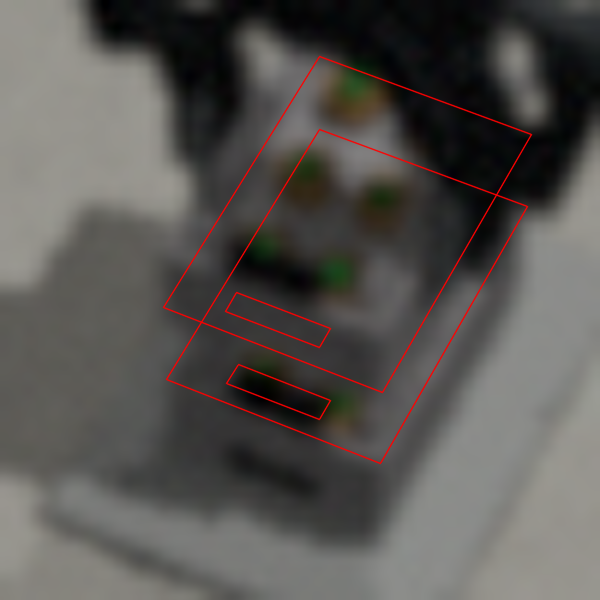

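Run:
```python
from vis import *
n="scene";u,v=proj(n,[.643,-.045,.06])[0]; r=25;b=np.array([int(u)-r,int(v)-r])
px=lambda c:b+(np.array(c)+.5)/12-.5
from plan import P
p=P();z=p.p[2]-.0045
k=unproj(n,px((280,398)),.020+.032)[0]; h=unproj(n,px((275,268)),z+.032)[0]; s=unproj(n,px((275,472)),.024)[0]
print('seated key',k,'held key',h,'stand key/notch',s,'diff mm',(h-k)*1000)
c,s_=np.cos(np.radians(2.7)),np.sin(np.radians(2.7))
print('along',((h-k)[:2]@[c,s_])*1000,'across',((h-k)[:2]@[-s_,c])*1000)
s=cv2.cvtColor(avg("scene",6),cv2.COLOR_BGR2GRAY)[b[1]:b[1]+50,b[0]:b[0]+50]
print(s[18:44,18:30])
```

```text
t 22.45 tcp [626.3 -46.2  73.1] yaw -177.33 gap 55.5 F [-0.7 -0.1 -1.3]
seated key [ 0.66444955 -0.04158715  0.052     ] held key [ 0.66360343 -0.04304406  0.10060875] stand key/notch [ 0.66649124 -0.04200819  0.024     ] diff mm [-0.8461248  -1.4569113  48.60875267]
along -0.9138154149949796 across -1.4154360058213302
[[ 63  63  67  67  65  63  59  58  58  62  58  56]
 [ 62  54  49  46  47  50  56  59  61  61  60  56]
 [ 58  39  26  29  34  39  47  57  60  59  56  57]
 [ 57  28   8  10  17  24  36  45  51  47  48  51]
 [ 52  28  16   8   7   9  12  24  32  39  43  50]
 [ 51  42  36  26  20  16   9   8  23  41  54  54]
 [ 53  51  49  48  40  28  24  14  35  57  62  60]
 [ 55  50  53  52  52  51  42  36  50  73  81  76]
 [ 53  53  56  54  53  54  51  52  59  76  86  89]
 [ 52  54  56  55  53  54  53  53  54  61  66  68]
 [ 52  55  56  57  55  56  55  56  51  55  52  54]
 [ 52  56  52  50  52  54  56  56  57  56  53  55]
 [ 52  47  40  36  42  45  54  60  58  55  56  55]
 [ 47  31  19  12  18  28  42  53  55  55  52  54]
 [ 49  28   6   8   3  15  28  38  40  43  47  52]
 [ 49  37  25  15   8   6  14  15  21  33  43  56]
 [ 51  48  42  35  26  20  14  11  13  40  55  62]
 [ 54  53  54  49  48  41  28  21  35  58  71  64]
 [ 52  46  51  54  51  52  48  42  46  66  79  73]
 [ 44  34  40  46  49  53  51  53  54  63  74  82]
 [ 46  31  23  32  40  44  46  52  54  55  60  66]
 [ 55  46  38  32  29  25  29  42  47  52  54  55]
 [ 59  58  56  52  48  35  23  26  41  52  53  54]
 [ 68  66  65  62  55  53  42  38  46  54  54  54]
 [ 91  91  84  72  66  62  58  57  55  54  55  55]
 [118 117 109  96  84  71  67  65  62  58  58  57]]
```

The overlay was drawn at the goal height by mistake. From the key blobs, the held tray is within 1 mm lengthwise and 1.4 mm across of the one below. Correcting that and lowering.

>>> send_rows:
  series: [-0.1,0.1,0.4,0,0,0,0.2,-0.1,0.1,0.7,0,0,0,0.2,-0.1,0.1,1,0,0,0,0.2,-0.1,0.1,1.3,0,0,0,0.2,-0.1,0.1,1.5,0,0,0,0.2,-0.1,0.1,1.7,0,0,0,0.2,-0.1,0.1,1.9,0,0,0,0.2,-0.1,0.1,2,0,0,0,0.2,-0.1,0.1,2.1,0,0,0,0.2,-0.1,0.1,2.1,0,0,0,0.2]

```text
clock: 23.58
tcp_pos: [0.6268, -0.045, 0.0527]
orientation: [0.0, -0.023, 1.0, -0.0]
wrist_force: [-3.6, 0.5, 6.9]
finger_gap: 0.0557
```

>>> send_rows:
  series: [0,0,0,0,0,0,0.2,0,0,0,0,0,0,0.2]

```text
clock: 23.75
tcp_pos: [0.6268, -0.045, 0.0527]
orientation: [0.0, -0.023, 1.0, -0.0]
wrist_force: [-3.8, -0.0, 6.6]
finger_gap: 0.0556
```

Seated at 52.7 mm, as expected (4.7 + 48). Release, then fetch the lid.

>>> send_rows:
  series: [0,0,0,0,0,0,0.5,0,0,0,0,0,0,1,0,0,0,0,0,0,1,0,0,0,0,0,0,1,0,0,-1,0,0,0,1,0,0,-3,0,0,0,1,0,0,-6,0,0,0,1,0,0,-9,0,0,0,1,0,0,-12,0,0,0,1,0,0,-14,0,0,0,1]

```text
clock: 24.58
tcp_pos: [0.6278, -0.0451, 0.1953]
orientation: [0.002, -0.023, 1.0, -0.0]
wrist_force: [-0.3, 0.1, 1.5]
finger_gap: 0.0855
```

Run:
```python
from vis import *
from plan import P
r=np.radians
multi(dict(S=('tray0_center','tray',[.624,-.045,r(2.7)],.048),lid=('lid_grip','lid',[.597,.147,r(-73.8)],0)),k=5,cams=("scene",))
multi(dict(lid=('lid_grip','lid',[.597,.147,r(-73.8)],0)),k=3,cams=("top",))
p=P(); p.go(.5967,.1475,.13,106);p.go(.5967,.1475,.06,106);p.go(.5967,.1475,.018,106)
```

```text
S scene 4 [649.6 -28.7] 5.2 f 2.324 sd [1.  1.1]
lid scene 4 [599. 148.] -75.1 f 0.037 sd [0.5 0.4]
lid top 3 [596.  149.1] -67.6 f 0.201 sd [0.6 0.2]
t 25.63 tcp [626.8 -45.  191.3] yaw -177.32 gap 85.3 F [-0.8 -0.2 -0.8]
shift [ 2.11 19.37  6.13] turn [-0.000e+00  1.000e-02  7.668e+01] rows 10.7
shift [0. 0. 7.] turn [0. 0. 0.] rows 1.7
shift [0.  0.  4.2] turn [0. 0. 0.] rows 1.0
```

>>> send_rows:
  series: [2.1,19.4,6.1,0,0,70,1,2.1,19.4,6.1,0,0,70,1,2.1,19.4,6.1,0,0,70,1,2.1,19.4,6.1,0,0,70,1,2.1,19.4,6.1,0,0,70,1,2.1,19.4,6.1,0,0,70,1,2.1,19.4,6.1,0,0,70,1,2.1,19.4,6.1,0,0,70,1,2.1,19.4,6.1,0,0,70,1,2.1,19.4,6.1,0,0,70,1]

```text
clock: 26.47
tcp_pos: [0.5967, 0.1482, 0.1303]
orientation: [0.0, 0.557, 0.831, -0.0]
wrist_force: [0.1, 0.1, 0.0]
finger_gap: 0.0854
```

>>> send_rows:
  series: [0,0,2,0,0,6.7,1,0,0,5,0,0,6.7,1,0,0,7,0,0,6.7,1,0,0,7,0,0,6.7,1,0,0,7,0,0,6.7,1,0,0,7,0,0,6.7,1,0,0,7,0,0,6.7,1]

```text
clock: 27.05
tcp_pos: [0.5982, 0.148, 0.0622]
orientation: [0.001, 0.602, 0.799, 0.001]
wrist_force: [-0.1, 0.0, 0.5]
finger_gap: 0.0852
```

Run:
```python
from plan import *
from workcell import read_camera
for _ in range(4): read_camera("scene")
p=P(); p.go(.5967,.1475,.018,106)
```

```text
t 27.25 tcp [597.6 147.9  61.5] yaw 105.98 gap 85.2 F [-0.1 -0.9  0.1]
shift [-0.01 -0.1   4.35] turn [ 0.12  0.02 -0.02] rows 1.0
```

>>> send_rows:
  series: [0,-0.1,2,0,0,0,1,0,-0.1,4,0,0,0,1,0,-0.1,4.3,0,0,0,1,0,-0.1,4.3,0,0,0,0.6,0,-0.1,4.3,0,0,0,0.3,0,-0.1,4.3,0,0,0,0,0,-0.1,4.3,0,0,0,0,0,-0.1,4.3,0,0,0,0,0,-0.1,4.3,0,0,0,0,0,-0.1,4.3,0,0,0,0]

```text
clock: 28.08
tcp_pos: [0.5963, 0.1476, 0.0181]
orientation: [0.0, 0.602, 0.799, 0.0]
wrist_force: [0.7, -0.1, 3.7]
finger_gap: 0.0114
```

>>> send_rows:
  series: [0,0,0,0,0,0,0,0,0,0,0,0,0,0,0,0,0,0,0,0,0,0,0,0,0,0,0,0,0,0,0,0,0,0,0]

```text
clock: 28.5
tcp_pos: [0.5963, 0.1476, 0.0181]
orientation: [0.001, 0.602, 0.799, 0.0]
wrist_force: [-0.4, -0.4, 5.0]
finger_gap: 0.0116
```

Run:
```python
from plan import *
p=P();p.go(.5967,.1475,.18,106);p.go(.612,.04,.18,145);p.go(.625,-.0449,.18,182.7)
```

```text
t 28.5 tcp [596.3 147.6  18.1] yaw 105.98 gap 11.6 F [-0.4 -0.4  5. ]
shift [ -0.03   0.05 -16.19] turn [ 0.07  0.02 -0.02] rows 3.9
shift [-10.76  -1.49   0.  ] turn [  0.   0. -39.] rows 5.4
shift [-5.93 -6.21  0.  ] turn [  0.    0.  -37.7] rows 5.3
```

>>> send_rows:
  series: [0,0,-1,0,0,0,0,0,0,-4,0,0,0,0,0,0,-8,0,0,0,0,0,0,-12,0,0,0,0,0,0,-15,0,0,0,0,0,0,-16.2,0,0,0,0]

```text
clock: 29.0
tcp_pos: [0.5978, 0.1478, 0.1852]
orientation: [0.003, 0.602, 0.799, 0.002]
wrist_force: [-0.1, -0.2, -1.0]
finger_gap: 0.0112
```

>>> send_rows:
  series: [-1.8,-0.2,0,0,0,-6.5,0,-3.6,-0.5,0,0,0,-13,0,-5.4,-0.8,0,0,0,-19.5,0,-7.2,-1,0,0,0,-26,0,-9,-1.2,0,0,0,-32.5,0,-10.8,-1.5,0,0,0,-39,0]

```text
clock: 29.5
tcp_pos: [0.6108, 0.0388, 0.1793]
orientation: [-0.0, 0.298, 0.955, -0.0]
wrist_force: [-0.4, -0.2, -1.9]
finger_gap: 0.0114
```

>>> send_rows:
  series: [-1,-1,0,0,0,-6.3,0,-2,-2,0,0,0,-12.6,0,-3,-3.1,0,0,0,-19,0,-4,-4.2,0,0,0,-25,0,-5,-5.2,0,0,0,-31.5,0,-5.9,-6.2,0,0,0,-37.7,0,-5.9,-6.2,3,0,0,-37.7,0,-5.9,-6.2,6,0,0,-37.7,0,-5.9,-6.2,6,0,0,-37.7,0,-5.9,-6.2,6,0,0,-37.7,0]

```text
clock: 30.33
tcp_pos: [0.6217, -0.0447, 0.1177]
orientation: [-0.003, -0.023, 1.0, 0.001]
wrist_force: [0.1, -0.2, -0.8]
finger_gap: 0.0118
```

Run:
```python
from vis import *
from plan import P
s=avg("scene",6);p=P();T=p.p.copy(); p.go(.625,-.0449,.0941,182.7)
n="scene";u,v=proj(n,[.643,-.045,.09])[0]; r=25;b=np.array([int(u)-r,int(v)-r])
im=cv2.resize(s[b[1]:b[1]+2*r,b[0]:b[0]+2*r],(600,600),interpolation=cv2.INTER_CUBIC)
def dr(rs,x,y,zf):
  for P_ in rs:
    pts=(proj(n,place(P_,x+.0025,y+.0015,np.radians(2.7),zf))-b+.5)*12-.5
    cv2.polylines(im,[np.round(pts).astype(np.int32)],False,(0,0,255),1,cv2.LINE_AA)
dr([rect(0,0,84,56,14),rect(0,0,84,56,0)],*T[:2],T[2]-.0181); dr([rect(0,0,84,56,28),rect(39,0,6,24,36)],.6245,-.0449,.048)
cv2.imwrite("pics/p6.png",im)
```

```text
t 30.63 tcp [625.  -45.1 121.2] yaw -177.3 gap 11.8 F [-0.1  0.2 -1.7]
shift [0.01 0.02 2.71] turn [-0.05  0.17 -0.  ] rows 0.6
```

View pics/p6.png

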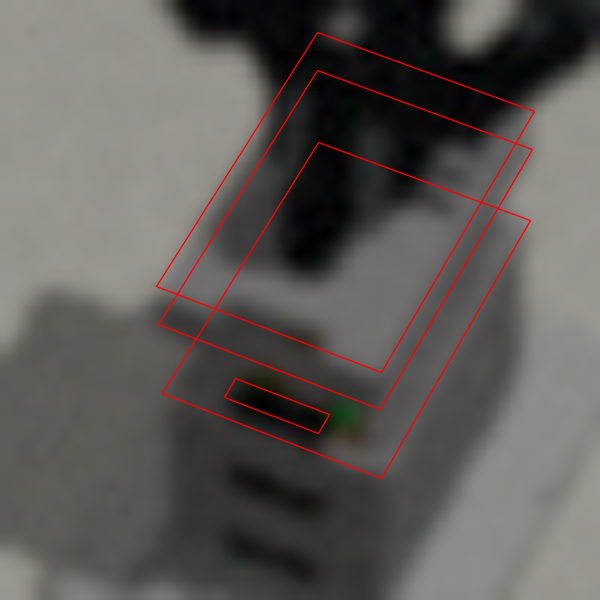

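The lid's front edge, from (160,288) to (380,372), matches the overlay, and the notch is over the key. Lowering.

>>> send_rows:
  series: [0,0,0.5,0,0,0,0,0,0,1,0,0,0,0,0,0,1.4,0,0,0,0,0,0,1.7,0,0,0,0,0,0,2,0,0,0,0,0,0,2.2,0,0,0,0,0,0,2.4,0,0,0,0,0,0,2.6,0,0,0,0,0,0,2.8,0,0,0,0,0,0,2.8,0,0,0,0]

```text
clock: 31.47
tcp_pos: [0.6233, -0.045, 0.094]
orientation: [0.0, -0.023, 1.0, -0.0]
wrist_force: [-8.7, 0.7, 16.1]
finger_gap: 0.0113
```

>>> send_rows:
  series: [0,0,0,0,0,0,0,0,0,0,0,0,0,0]

```text
clock: 31.63
tcp_pos: [0.6233, -0.045, 0.094]
orientation: [0.0, -0.023, 1.0, -0.0]
wrist_force: [-8.0, -0.2, 15.1]
finger_gap: 0.0114
```

Lid at 94.0 mm against 94.1 expected, so it's seated. Release, lift, and measure the logger and dock.

>>> send_rows:
  series: [0,0,-0.1,0,0,0,0.3,0,0,-0.1,0,0,0,0.6,0,0,-0.1,0,0,0,0.6,0,0,-0.1,0,0,0,0.6,0,0,-2,0,0,0,0.6,0,0,-5,0,0,0,0.6,0,0,-8,0,0,0,1,0,0,-11,0,0,0,1,0,0,-14,0,0,0,1,0,0,-14,0,0,0,1]

```text
clock: 32.47
tcp_pos: [0.6268, -0.0456, 0.238]
orientation: [0.005, -0.023, 1.0, -0.001]
wrist_force: [1.0, -0.3, 0.5]
finger_gap: 0.0856
```

Run:
```python
from vis import *
from plan import P
r=np.radians
P()
multi(dict(log=('logger_center','logger',[.415,-.266,r(4)],.006),dock=('sleeve_floor','dock',[.542,-.288,r(2)],0)),k=5)
st=avg("top",5); ss=avg("scene",5)
def c(n,im,P,r): u,v=proj(n,P)[0]; a,b=int(u)-r,int(v)-r; print(n,a,b,400/(2*r)); return cv2.resize(im[b:b+2*r,a:a+2*r],(400,400),interpolation=cv2.INTER_CUBIC)
cv2.imwrite("pics/p7.png",np.vstack([np.hstack([c("scene",ss,[.415,-.266,.05],20),c("top",st,[.415,-.266,.05],20)])[60:340],np.hstack([c("scene",ss,[.54,-.30,.03],28),c("top",st,[.54,-.30,.03],28)])[40:360]]))
```

```text
t 32.47 tcp [626.8 -45.6 238. ] yaw -177.32 gap 85.6 F [ 1.  -0.3  0.5]
log top 5 [ 411.7 -267.7] 8.9 f 0.026 sd [0.3 0.2]
log scene 5 [ 422.2 -272.2] -44.4 f 0.161 sd [3.5 2.7]
dock scene 5 [ 545.3 -286.9] 1.4 f 0.029 sd [0.7 0.9]
scene 228 148 10.0
top 313 225 10.0
scene 191 164 7.142857142857143
top 314 179 7.142857142857143
```

View pics/p7.png

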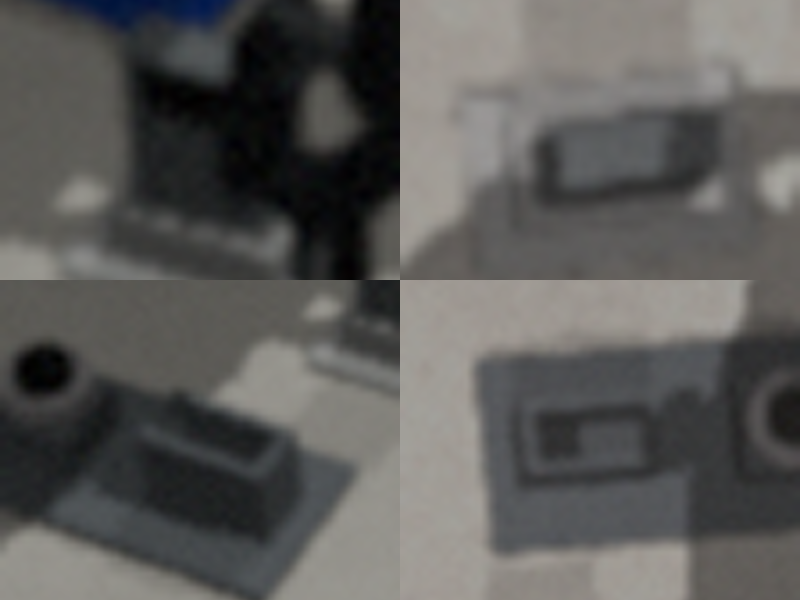

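Run:
```python
from vis import *
print('sleeve rim ctr top',unproj("top",(340.9-.4,206.6-.4),.052)[0],'scene',unproj("scene",(222.4-.4,191.4-.4),.052)[0])
print('proj of avg sleeve rim: scene',proj("scene",[.5453,-.2875,.052]),'top',proj("top",[.5404,-.2878,.052]))
# logger top face in top view: crop corners (x-400,y+60)
cs=[(555-400,128+60),(668-400,117+60),(668-400,178+60),(558-400,192+60)]
w=unproj("top",[(313+(a+.5)/10-.5,225+(b+.5)/10-.5) for a,b in cs],.096)[:,:2]*1000
print(np.round(w,1).tolist(),w.mean(0)); 
cr=[(515-400,105+60),(730-400,75+60)]
# cradle footplate corners
w=unproj("top",[(313+(a+.5)/10-.5,225+(b+.5)/10-.5) for a,b in [(462-400,98+60),(735-400,68+60),(752-400,240+60),(480-400,268+60)]],.0)[:,:2]*1000
print(np.round(w,1).tolist(),w.mean(0))
print('button top px unproj z.04', unproj("top",(314+(785-400)/7.143,179+(410-280+40)/7.143),.04))
```

```text
sleeve rim ctr top [ 0.53934917 -0.2924102   0.052     ] scene [ 0.54609179 -0.2854891   0.052     ]
proj of avg sleeve rim: scene [[221.60181644 190.62073238]] top [[339.02310813 205.9109728 ]]
[[419.5, -243.8], [421.9, -278.3], [403.4, -277.4], [400.1, -243.9]] [ 411.21721972 -260.86036582]
[[438.2, -224.0], [445.4, -312.3], [389.9, -315.2], [383.4, -227.6]] [ 414.25609227 -269.79231889]
button top px unproj z.04 [[ 0.54971223 -0.38146312  0.04      ]]
```

Run:
```python
from plan import *
p=P(); p.go(.48,-.20,.19,130);p.go(.4145,-.2675,.12,96);p.go(.4145,-.2675,.06,96)
```

```text
t 34.47 tcp [623.9 -45.1 231.3] yaw -177.32 gap 85.2 F [-0.6 -0.8 -0. ]
shift [ 15.09 -14.81   4.13] turn [-0.000e+00  1.000e-02  5.268e+01] rows 7.4
shift [-0.96 -9.36  7.  ] turn [ 0.  0. 34.] rows 4.7
shift [0. 0. 6.] turn [0. 0. 0.] rows 1.4
```

>>> send_rows:
  series: [15.1,-14.8,4.1,0,0,52.7,1,15.1,-14.8,4.1,0,0,52.7,1,15.1,-14.8,4.1,0,0,52.7,1,15.1,-14.8,4.1,0,0,52.7,1,15.1,-14.8,4.1,0,0,52.7,1,15.1,-14.8,4.1,0,0,52.7,1,15.1,-14.8,4.1,0,0,52.7,1,15.1,-14.8,4.1,0,0,52.7,1]

```text
clock: 35.13
tcp_pos: [0.479, -0.201, 0.1903]
orientation: [0.0, 0.427, 0.904, -0.0]
wrist_force: [0.3, 0.1, 0.4]
finger_gap: 0.0856
```

>>> send_rows:
  series: [-1,-9.4,3,0,0,34,1,-1,-9.4,3,0,0,34,1,-1,-9.4,3,0,0,34,1,-1,-9.4,3,0,0,34,1,-1,-9.4,3,0,0,34,1,-1,-9.4,3,0,0,34,1,-1,-9.4,3,0,0,34,1,-1,-9.4,3,0,0,34,1]

```text
clock: 35.8
tcp_pos: [0.4145, -0.2679, 0.1605]
orientation: [0.0, 0.668, 0.744, -0.0]
wrist_force: [-0.4, 0.6, 0.1]
finger_gap: 0.0853
```

Run:
```python
from vis import *
from plan import P
r=np.radians
multi(dict(log=('logger_center','logger',[.415,-.266,r(4)],.006)),k=4,cams=("scene",))
multi(dict(dock=('sleeve_floor','dock',[.542,-.288,r(2)],0)),k=4)
p=P(); p.go(.4145,-.2675,.06,96)
```

```text
log scene 4 [ 420.3 -264. ] -9.5 f 0.033 sd [1.6 0.6]
dock top 1 [ 547.2 -286.1] 11.9 f 0.926 sd [0. 0.]
dock scene 4 [ 545.4 -287.4] 1.7 f 0.02 sd [0.5 0.4]
t 37.0 tcp [ 414.3 -268.   160.3] yaw 95.98 gap 85.6 F [-0.4  0.2  0.1]
shift [ 0.05  0.02 10.03] turn [-0.    0.   -0.02] rows 2.4
```

>>> send_rows:
  series: [0,0,3,0,0,0,1,0,0,6,0,0,0,1,0,0,9,0,0,0,1,0,0,10,0,0,0,1,0,0,10,0,0,0,1,0,0,10,0,0,0,0.6,0,0,10,0,0,0,0.3,0,0,10,0,0,0,0,0,0,10,0,0,0,0,0,0,10,0,0,0,0]

```text
clock: 37.83
tcp_pos: [0.415, -0.2686, 0.0615]
orientation: [0.001, 0.669, 0.743, -0.0]
wrist_force: [0.3, -0.1, 0.3]
finger_gap: 0.0256
```

>>> send_rows:
  series: [0,0,0,0,0,0,0,0,0,0,0,0,0,0,0,0,0,0,0,0,0,0,0,0,0,0,0,0]

```text
clock: 38.17
tcp_pos: [0.4149, -0.2686, 0.0613]
orientation: [0.001, 0.669, 0.743, -0.0]
wrist_force: [-0.7, 0.7, 6.0]
finger_gap: 0.0195
```

Run:
```python
from plan import *
p=P(); print(get_state()['ft_torque']);p.go(.4145,-.2675,.15,96);p.go(.543,-.288,.15,92.2)
```

```text
t 38.17 tcp [ 414.9 -268.6   61.3] yaw 95.98 gap 19.5 F [-0.7  0.7  6. ]
[0.09051642 0.14206649 0.03828594]
shift [ 0.1  -0.02 -8.87] turn [ 0.07  0.1  -0.02] rows 2.1
shift [-3.38 12.57  0.  ] turn [0.  0.  3.8] rows 3.1
```

>>> send_rows:
  series: [0,0,-1,0,0,0,0,0,0,-3,0,0,0,0,0,0,-6,0,0,0,0,0,0,-8,0,0,0,0,0,0,-9,0,0,0,0,0,0,-9,0,0,0,0]
  newtons: 40

```text
clock: 38.67
tcp_pos: [0.4156, -0.269, 0.1529]
orientation: [0.002, 0.669, 0.743, -0.0]
wrist_force: [1.3, -0.2, -1.4]
finger_gap: 0.0196
```

>>> send_rows:
  series: [-0.8,3,0,0,0,1,0,-1.6,6,0,0,0,2,0,-2.4,9,0,0,0,3,0,-3.2,12,0,0,0,3.8,0,-3.4,12.6,0,0,0,3.8,0,-3.4,12.6,1.5,0,0,3.8,0,-3.4,12.6,2.5,0,0,3.8,0,-3.4,12.6,2.5,0,0,3.8,0,-3.4,12.6,2.5,0,0,3.8,0]

```text
clock: 39.42
tcp_pos: [0.5414, -0.2877, 0.1235]
orientation: [-0.002, 0.694, 0.72, -0.0]
wrist_force: [0.9, -0.5, -1.5]
finger_gap: 0.0193
```

Run:
```python
from vis import *
from plan import P
s=avg("scene",6);t=avg("top",4);p=P();T=p.p.copy(); p.go(.543,-.288,.063,92.2)
zf=T[2]-.0613+.006; print('foot z',zf)
def mk(n,im0,r,sh):
  u,v=proj(n,[.543,-.288,.07])[0]; b=np.array([int(u)-r,int(v)-r]);k=400/(2*r)
  im=cv2.resize(im0[b[1]:b[1]+2*r,b[0]:b[0]+2*r],(400,400),interpolation=cv2.INTER_CUBIC)
  def dr(rs,x,y,zf,col):
    for P_ in rs:
      pts=(proj(n,place(P_,x+sh[0],y+sh[1],np.radians(2.2),zf))-b+.5)*k-.5
      cv2.polylines(im,[np.round(pts).astype(np.int32)],False,col,1,cv2.LINE_AA)
  dr([rect(0,0,20,50,0),rect(0,0,20,50,90)],*T[:2],zf,(0,0,255)); dr([rect(0,0,33,63,52)],.543,-.288,0,(0,255,0)); return im
cv2.imwrite("pics/p8.png",np.hstack([mk("scene",s,26,(.0025,.0008)),mk("top",t,26,(-.0025,-.0008))]))
```

```text
t 39.92 tcp [ 543.3 -288.8  125.7] yaw 92.18 gap 19.3 F [ 0.4 -0.  -1. ]
shift [ 0.08 -0.03  6.27] turn [ 0.03  0.03 -0.02] rows 1.5
foot z 0.07043061945279247
```

View pics/p8.png

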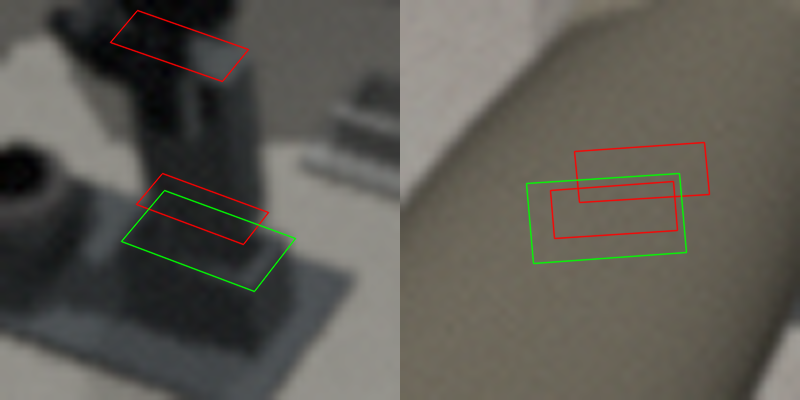

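The logger hangs over the sleeve, and the overlay matches its top edge near (245,50). Inserting with force checks.

>>> send_rows:
  series: [-0.1,0,0.8,0,0,0,0,-0.1,0,1.6,0,0,0,0,-0.1,0,2,0,0,0,0,-0.1,0,2.3,0,0,0,0,-0.1,0,2.6,0,0,0,0,-0.1,0,2.6,0,0,0,0,-0.1,0,2.6,0,0,0,0]

```text
clock: 40.5
tcp_pos: [0.5431, -0.2904, 0.1008]
orientation: [0.001, 0.694, 0.72, -0.001]
wrist_force: [-2.2, -1.5, 9.0]
finger_gap: 0.0193
```

Run:
```python
from plan import *
p=P(); print(get_state()['ft_torque'])
```

```text
t 40.5 tcp [ 543.1 -290.4  100.8] yaw 92.16 gap 19.3 F [-2.2 -1.5  9. ]
[0.00674841 0.88978812 0.08120658]
```

Shoulder contact at 6.5 mm depth, with the lateral forces pushing toward -x and -y. Easing that way under light pressure.

>>> send_rows:
  series: [-0.05,-0.05,0,0,0,0,0,-0.1,-0.05,0.1,0,0,0,0,-0.1,-0.05,0.2,0,0,0,0,-0.1,-0.05,0.3,0,0,0,0,-0.1,-0.05,0.3,0,0,0,0,-0.1,-0.05,0.3,0,0,0,0]

```text
clock: 41.0
tcp_pos: [0.5433, -0.292, 0.0998]
orientation: [0.002, 0.694, 0.72, -0.0]
wrist_force: [-5.5, -0.3, 18.6]
finger_gap: 0.0193
```

Run:
```python
from plan import *
p=P(); print(get_state()['ft_torque'])
```

```text
t 41.0 tcp [ 543.3 -292.    99.8] yaw 92.16 gap 19.3 F [-5.5 -0.3 18.6]
[0.33175478 1.44242874 0.10533279]
```

>>> send_rows:
  series: [0,-0.05,-0.2,0,0,0,0,0,-0.1,-0.2,0,0,0,0,0,-0.15,-0.2,0,0,0,0,0,-0.15,-0.1,0,0,0,0,0,-0.15,0,0,0,0,0,0,-0.15,0.1,0,0,0,0,0,-0.15,0.1,0,0,0,0,0,-0.15,0.1,0,0,0,0]

```text
clock: 41.67
tcp_pos: [0.543, -0.2927, 0.0995]
orientation: [0.004, 0.694, 0.72, 0.0]
wrist_force: [-3.3, -0.8, 21.7]
finger_gap: 0.0194
```

Run:
```python
from plan import *
p=P(); print(get_state()['ft_torque'])
```

```text
t 41.67 tcp [ 543.  -292.7   99.5] yaw 92.16 gap 19.4 F [-3.3 -0.8 21.7]
[0.25662301 0.87719493 0.09705212]
```

>>> send_rows:
  series: [0,0,-0.4,0,0,0,0,0,0.15,-0.8,0,0,0,0,0,0.15,-0.8,0,0,0,0,0,0.15,-0.8,0,0,0,0,0,0.15,-0.8,0,0,0,0]

```text
clock: 42.08
tcp_pos: [0.5431, -0.2921, 0.1034]
orientation: [0.001, 0.694, 0.72, -0.001]
wrist_force: [-0.8, -5.7, 2.3]
finger_gap: 0.0194
```

Run:
```python
from plan import *
p=P(); print(get_state()['ft_torque'])
```

```text
t 42.08 tcp [ 543.1 -292.1  103.4] yaw 92.15 gap 19.4 F [-0.8 -5.7  2.3]
[-1.25761065  0.0467713   0.04862255]
```

>>> send_rows:
  series: [0,0.2,0,0,0,0,0,0,0.4,0,0,0,0,0,0,0.6,0,0,0,0,0,0,0.6,0,0,0,0,0]

```text
clock: 42.42
tcp_pos: [0.5465, -0.2918, 0.1027]
orientation: [-0.001, 0.694, 0.72, -0.003]
wrist_force: [-6.7, -6.3, 3.8]
finger_gap: 0.0193
```

>>> send_rows:
  series: [0,-0.3,0,0,0,0,0,0,-0.6,0,0,0,0,0,0,-0.9,0,0,0,0,0,0,-1.2,0,0,0,0,0,0,-1.2,0,0,0,0,0]

```text
clock: 42.83
tcp_pos: [0.5395, -0.2922, 0.1034]
orientation: [0.003, 0.693, 0.721, 0.001]
wrist_force: [6.9, -4.8, -3.8]
finger_gap: 0.0193
```

>>> send_rows:
  series: [0,0.3,0,0,0,0,0,0,0.6,0,0,0,0,0,0.3,0.6,0,0,0,0,0,0.6,0.6,0,0,0,0,0,0.6,0.6,0,0,0,0,0]

```text
clock: 43.25
tcp_pos: [0.5429, -0.2865, 0.1036]
orientation: [0.001, 0.694, 0.72, -0.001]
wrist_force: [-0.5, -7.4, 1.7]
finger_gap: 0.0196
```

>>> send_rows:
  series: [-0.3,0,0,0,0,0,0,-0.6,0,0,0,0,0,0,-0.9,0,0,0,0,0,0,-1.2,0,0,0,0,0,0,-1.2,0,0,0,0,0,0]

```text
clock: 43.67
tcp_pos: [0.5424, -0.2946, 0.1024]
orientation: [-0.002, 0.693, 0.721, 0.002]
wrist_force: [0.2, 4.2, 0.2]
finger_gap: 0.0196
```

>>> send_rows:
  series: [0.3,0,0,0,0,0,0,0.6,0,0,0,0,0,0,0.6,0,0,0,0,0,0,0.6,0,0,0,0,0,0]

```text
clock: 44.0
tcp_pos: [0.5428, -0.2906, 0.1033]
orientation: [0.0, 0.693, 0.721, -0.0]
wrist_force: [-0.1, 0.4, -1.1]
finger_gap: 0.0197
```

The x contacts at 546.5 and 539.5 centre on 543.0, and the y contacts centre near -290.5. That is where the tool is now, so I'm trying the insertion gently.

>>> send_rows:
  series: [0,0,0.3,0,0,0,0,0,0,0.5,0,0,0,0,0,0,0.7,0,0,0,0,0,0,0.8,0,0,0,0,0,0,0.8,0,0,0,0]

```text
clock: 44.42
tcp_pos: [0.5425, -0.2906, 0.0948]
orientation: [-0.0, 0.694, 0.72, -0.0]
wrist_force: [-0.9, -1.6, -1.8]
finger_gap: 0.0196
```

Run:
```python
from vis import *
from plan import P
p=P(); print(get_state()['ft_torque'])
s=avg("scene",8)
T=p.p;n="scene";r=26
u,v=proj(n,[.543,-.288,.09])[0]; b=np.array([int(u)-r,int(v)-r]);k=600/(2*r)
im=cv2.resize(s[b[1]:b[1]+2*r,b[0]:b[0]+2*r],(600,600),interpolation=cv2.INTER_CUBIC)
for (c,P_,x,y,z) in (((0,0,255),rect(0,0,20,50,90),T[0],T[1],T[2]-.0553),((0,255,0),rect(0,0,33,63,52),.543,-.2885,0),((0,255,0),rect(0,0,23,53,52),.543,-.2885,0)):
    pts=(proj(n,place(P_,x+.0025,y+.0008,np.radians(2.2),z))-b+.5)*k-.5
    cv2.polylines(im,[np.round(pts).astype(np.int32)],False,c,1,cv2.LINE_AA)
cv2.imwrite("pics/p9.png",cv2.convertScaleAbs(im,alpha=1.8,beta=10))
```

```text
t 44.42 tcp [ 542.5 -290.6   94.8] yaw 92.17 gap 19.6 F [-0.9 -1.6 -1.8]
[-0.06245382  0.03288196 -0.01575231]
```

View pics/p9.png

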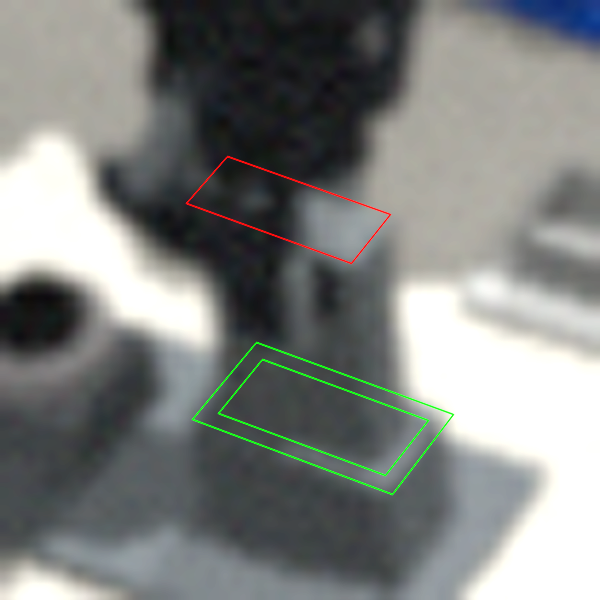

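It is past the shoulder (12 mm deep, no contact force), and the picture shows the logger upright in the sleeve. Continuing down.

>>> send_rows:
  series: [0,0,0.4,0,0,0,0,0,0,0.8,0,0,0,0,0,0,1.2,0,0,0,0,0,0,1.6,0,0,0,0,0,0,1.6,0,0,0,0,0,0,1.6,0,0,0,0]

```text
clock: 45.32
tcp_pos: [0.5424, -0.2905, 0.0787]
orientation: [-0.001, 0.694, 0.72, -0.0]
wrist_force: [-0.8, 1.6, -0.0]
finger_gap: 0.0194
```

>>> send_rows:
  series: [0,0,0.4,0,0,0,0,0,0,0.8,0,0,0,0,0,0,1.1,0,0,0,0,0,0,1.4,0,0,0,0,0,0,1.6,0,0,0,0,0,0,1.6,0,0,0,0,0,0,1.6,0,0,0,0]

```text
clock: 45.9
tcp_pos: [0.5426, -0.2906, 0.0634]
orientation: [-0.0, 0.694, 0.72, -0.0]
wrist_force: [-0.9, -0.2, 0.3]
finger_gap: 0.0196
```

>>> send_rows:
  series: [0,0,0.1,0,0,0,0,0,0,0.2,0,0,0,0,0,0,0.3,0,0,0,0,0,0,0.3,0,0,0,0,0,0,0.3,0,0,0,0]

```text
clock: 46.32
tcp_pos: [0.5428, -0.2911, 0.0631]
orientation: [0.001, 0.694, 0.72, -0.0]
wrist_force: [-5.8, 2.8, 16.4]
finger_gap: 0.0192
```

Bottomed at 63.1 mm (floor predicted at 63.3), so it is fully home. Release, lift, and check the tower before the button.

>>> send_rows:
  series: [0,0,-0.2,0,0,0,0,0,0,-0.2,0,0,0,0.5,0,0,-0.2,0,0,0,0.5,0,0,-0.2,0,0,0,0.5,0,0,-0.2,0,0,0,0.5,0,0,-3,0,0,0,0.5,0,0,-6,0,0,0,0.5,0,0,-9,0,0,0,0,0,0,-9,0,0,0,0,0,0,-9,0,0,0,0]

```text
clock: 47.15
tcp_pos: [0.5442, -0.2917, 0.1524]
orientation: [0.002, 0.694, 0.72, 0.0]
wrist_force: [-1.1, -0.0, 0.4]
finger_gap: 0.0069
```

Run:
```python
from vis import *
from plan import P
r=np.radians
MOD['loggerd']=[box(0,0,20,50,44,90)]
multi(dict(lid=('lid_grip','lid',[.622,-.045,r(2.7)],.076),log=('logger_center','loggerd',[.543,-.288,r(2)],.008)),k=4)
for n in("scene","top"):
  for l in("tray0_center","lid_grip","logger_center","start"): print(n,l,[(round(d['p'],2),np.round(d['box']).tolist()) for d in silhouettes(n,l)])
print([proj(n,[.5464,-.3783,.04]).round(1).tolist() for n in("scene","top")])
for n in("scene","top"):
  for d in silhouettes(n,"start"):
    b=d['box'];c=(b[0]+b[2]/2,b[1]+b[3]/2);print(n,np.round(unproj(n,c,.04)*1000))
p=P();p.go(.5464,-.3783,.10,92.2);p.go(.5464,-.3783,.05,92.2)
```

```text
lid top 4 [620.9 -45. ] 3.1 f 0.05 sd [0.5 0.4]
lid scene 3 [625.3 -42.3] 2.9 f 0.103 sd [0.9 0.3]
log scene 2 [ 547.5 -286.9] -6.5 f 0.019 sd [0.5 0.3]
scene tray0_center [(0.66, [254.0, 235.0, 46.0, 39.0]), (0.57, [262.0, 234.0, 29.0, 26.0])]
scene lid_grip [(0.77, [266.0, 218.0, 26.0, 30.0])]
scene logger_center [(0.67, [215.0, 180.0, 15.0, 21.0])]
scene start [(0.63, [193.0, 179.0, 7.0, 8.0]), (0.48, [149.0, 211.0, 11.0, 9.0])]
top tray0_center []
top lid_grip [(0.74, [256.0, 195.0, 17.0, 1.0]), (0.61, [252.0, 168.0, 18.0, 25.0])]
top logger_center []
top start [(0.51, [394.0, 282.0, 11.0, 12.0]), (0.5, [435.0, 204.0, 7.0, 10.0])]
[[[198.2, 183.8]], [[367.0, 203.9]]]
scene [[ 544. -387.   40.]]
scene [[ 721. -418.   40.]]
top [[ 279. -465.   40.]]
top [[ 524. -604.   40.]]
t 48.85 tcp [ 542.7 -290.7  150.3] yaw 92.18 gap 0.2 F [ 0.4 -1.1  0.9]
shift [-8.77  0.03  5.03] turn [ 0.    0.   -0.02] rows 2.4
shift [0. 0. 5.] turn [0. 0. 0.] rows 1.2
```

The tower and logger check out. Moving over the button with the fingers shut.

>>> send_rows:
  series: [-3,0,0,0,0,0,0,-6,0,0,0,0,0,0,-8.9,0,2,0,0,0,0,-8.9,0,5,0,0,0,0,-8.9,0,7,0,0,0,0,-8.9,0,8,0,0,0,0,-8.9,0,8.5,0,0,0,0,-8.9,0,9,0,0,0,0,-8.9,0,9,0,0,0,0,-8.9,0,9,0,0,0,0]

```text
clock: 49.68
tcp_pos: [0.5469, -0.3798, 0.0616]
orientation: [0.001, 0.693, 0.721, -0.0]
wrist_force: [0.4, 0.8, 0.7]
finger_gap: -0.0001
```

Run:
```python
from plan import *
p=P()
```

```text
t 49.68 tcp [ 546.9 -379.8   61.6] yaw 92.21 gap -0.1 F [0.4 0.8 0.7]
```

>>> send_rows:
  series: [0,0,0.3,0,0,0,0,0,0,0.6,0,0,0,0,0,0,0.9,0,0,0,0,0,0,1.2,0,0,0,0,0,0,1.2,0,0,0,0]

```text
clock: 50.1
tcp_pos: [0.5474, -0.3803, 0.0519]
orientation: [0.002, 0.693, 0.721, 0.0]
wrist_force: [-1.5, 3.3, 16.2]
finger_gap: 0.0001
```

>>> send_rows:
  series: [0,0,0.2,0,0,0,0,0,0,0.4,0,0,0,0,0,0,0.4,0,0,0,0]

```text
clock: 50.35
tcp_pos: [0.5475, -0.3804, 0.0515]
orientation: [0.003, 0.693, 0.721, 0.0]
wrist_force: [-7.2, 8.0, 35.0]
finger_gap: 0.0001
```

>>> send_rows:
  series: [0,0,0.2,0,0,0,0,0,0,0.4,0,0,0,0,0,0,0.4,0,0,0,0]

```text
clock: 50.6
tcp_pos: [0.5477, -0.3805, 0.0512]
orientation: [0.004, 0.693, 0.721, 0.0]
wrist_force: [-15.0, 11.9, 52.9]
finger_gap: -0.0005
```

Hard stop at 51.5 mm. Backing off in steps to confirm the spring force profile.

>>> send_rows:
  series: [0,0,-0.4,0,0,0,0,0,0,-0.8,0,0,0,0,0,0,-0.9,0,0,0,0,0,0,-0.9,0,0,0,0]

```text
clock: 50.93
tcp_pos: [0.5474, -0.3804, 0.0519]
orientation: [0.002, 0.693, 0.721, 0.0]
wrist_force: [-1.5, 2.1, 12.7]
finger_gap: 0.0001
```

>>> send_rows:
  series: [0,0,-0.2,0,0,0,0,0,0,-0.2,0,0,0,0,0,0,-0.2,0,0,0,0]

```text
clock: 51.18
tcp_pos: [0.5473, -0.3803, 0.0524]
orientation: [0.002, 0.693, 0.72, 0.0]
wrist_force: [1.8, 0.5, 4.4]
finger_gap: 0.0
```

>>> send_rows:
  series: [0,0,-0.2,0,0,0,0,0,0,-0.2,0,0,0,0,0,0,-0.2,0,0,0,0]

```text
clock: 51.43
tcp_pos: [0.5468, -0.3801, 0.0536]
orientation: [0.001, 0.694, 0.72, 0.0]
wrist_force: [2.6, -1.1, 3.3]
finger_gap: 0.0001
```

>>> send_rows:
  series: [0,0,-0.2,0,0,0,0,0,0,-0.2,0,0,0,0,0,0,-0.2,0,0,0,0]

```text
clock: 51.68
tcp_pos: [0.546, -0.3797, 0.0552]
orientation: [-0.0, 0.694, 0.72, -0.0]
wrist_force: [2.0, -1.3, 3.2]
finger_gap: -0.0002
```

The force follows the spring (4.4 N, then 3.2 N while rising), so the button was bottomed. Retreating and doing a final check.

>>> send_rows:
  series: [0,0,-1,0,0,0,0,0,0,-4,0,0,0,0,0,0,-8,0,0,0,0,0,0,-12,0,0,0,0,0,0,-14,0,0,0,0,0,0,-14,0,0,0,0,0,0,-14,0,0,0,0]

```text
clock: 52.27
tcp_pos: [0.5459, -0.3796, 0.1967]
orientation: [0.0, 0.694, 0.72, -0.0]
wrist_force: [-0.5, -0.7, -0.9]
finger_gap: -0.0004
```

Run:
```python
from vis import *
from plan import P
P();r=np.radians
MOD['loggerd']=[box(0,0,20,50,44,90)]
multi(dict(lid=('lid_grip','lid',[.622,-.045,r(2.7)],.076),log=('logger_center','loggerd',[.543,-.288,r(2)],.008)),k=4,cams=("scene",))
s=avg("scene",6); cv2.imwrite("pics/fin.png",cv2.resize(s[150:300,170:370],(800,600),interpolation=cv2.INTER_CUBIC))
```

```text
t 52.27 tcp [ 545.9 -379.6  196.7] yaw 92.17 gap -0.4 F [-0.5 -0.7 -0.9]
lid scene 4 [625.6 -42. ] 2.3 f 0.102 sd [0.9 0.8]
log scene 4 [ 547.6 -287.6] -8.8 f 0.043 sd [0.2 0.1]
```

View pics/fin.png

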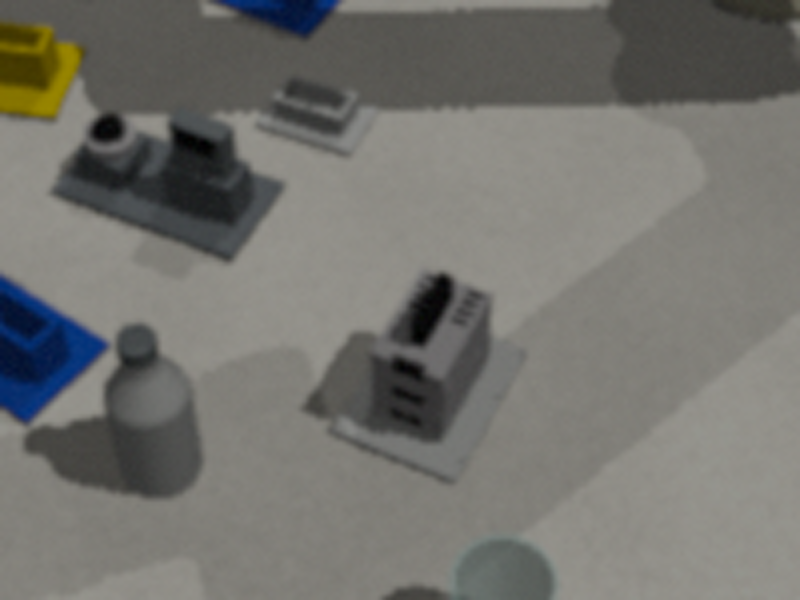

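The tower at (430,350) is closed and square, with keys in notches at (405,365), (405,390) and (405,415). The logger is down in the grey dock at (205,160), the cradle at (315,105) is empty, the button is free, and the bottle and beaker stand where they were.

```bash
python3 -c "
from workcell import *
print(hand_in())"
```

```text
the job is handed in; nothing more can be done
None
```

The job is done and handed in at about 53 s on the robot's clock; the hand-in gave no verdict.

- **Tower:** I found two trays and stacked both on the stand, closed with the vented lid. Each went down to within about 0.1 mm of its expected height, and the last picture shows the keys in the notches and the stack square.
- **Logger:** It is out of the cradle and at the bottom of the grey dock's sleeve, 0.2 mm from the expected height. It caught on the sleeve rim at first, so I felt for the sleeve walls to centre it and then it slid home.
- **Button:** I pressed it to its hard stop after checking the tower and logger, and let go. The force while backing off fell from 4.4 to 3.2 N, which fits the spring. The press itself peaked at about 53 N on the wrist, under the 120 N limit.
- **Bystanders:** The bottle and beaker look undisturbed in the last picture, though I did not measure their positions.

**Checks that disagreed:**
- The two cameras differ by about 5 mm in x. I averaged them, and the grasps, contacts and seating heights agreed with the average.
- The network fit of the logger's heading in the scene camera was unreliable (-9° before and after the move). I aligned it by the gripper and the wall contacts instead.

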